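Refit the filter stack in a sterilisation container lid

ROBOT

A 6-joint arm with a two-finger parallel gripper is mounted at the origin on the work surface. World frame = base frame: x ahead of the robot, y to its left, z up, the work surface at z = 0. Lengths are in m, angles in rad, forces in N, time in s.
With the tool pointing down it reaches from about 0.4 to 0.825 m from the base axis. Payload 7 kg.
Tool frame: the origin (TCP) lies at the very end of the fingers, on their centre line; the grasp point (between the pads) lies 19 mm behind it; x points along the fingers, y is the direction in which the jaws open and shut, and the axes are right-handed (so a half turn about x gives the same grasp; the last joint's range is limited). The gripper opens to 88 mm and grips with 3 to 60 N. Pads are 19 mm wide; open, the fingers measure 130 mm over their backs; the gripper's body (78 mm by 193 mm) begins 47 mm behind the grasp point.
Start: joints at [1.589, 0.359, 0.012, 0, -1.224, -0.288], TCP at [0.18, 0.651, 0.227] pointing down, gripper open.
Joint ranges: [-3.07, 3.07], [-1.43, 2.12], [-1.02, 1.25], [-3.03, 1.67], [-3.05, -0], [-3.03, 3.03]. Speed limits (rad/s): [2.39, 2.39, 3.01, 3.14, 3.14, 3.14].

INTERFACE

Orientations are given as [roll, pitch, yaw] about the fixed x, y, z axes, in that order (R = Rz(yaw) Ry(pitch) Rx(roll)).
In Python, from station import arm, cams gives the robot as it stands. The module is installed in compiled form; this text tells all that it offers.
- The arm moves only by the tool carry_out, never from a script. Its argument "deltas" is a list of rows, each a list of 6 numbers: the shift along the tool's x, y, z in units of 0.04 m (1.0 is 0.04 m), then the turn, a rotation vector about the tool's x, y, z in units of 4 degrees (1.0 is 4 degrees). In form: [[tx, ty, tz, ax, ay, az], ...]. A call has 1 to 5 rows; each row shifts and turns the pose as measured when the row begins, along the tool's axes as they then stand; what a row does not reach is not made up. A row lasts 1/10 s, in which the tool goes at most 50 mm and 8.59 degrees, less where a joint would pass 70% of its speed; a pose out of reach is approached as far as the arm can. A call with a number of a shift or a turn outside -1 to 1 is refused whole. A call with a gripper value outside its range is refused whole. "hand" is the closure, from 0 (fully open) to 1 (shut), set as the call begins (left out, the last holds). The fingers move at their own pace and stop on an object; "newtons" is the grip in N (left out, the last holds). Time passes only in rows, so rows that do not move let the fingers close. It gives the time, the measured TCP pose, the force and the opening at its end, in the units of the state.
- arm.get_state(): the state, without advancing time (a new reading comes with each control period).
- cams.grab_frame(name): name is "scene" or "top" or "wrist"; returns a dict with "pixels" (384x512x3 uint8, red, green, blue), "fx", "fy", "cx", "cy" (pixels), "T" (4x4, takes a point from camera to world coordinates); the wrist camera has in their place "hand_eye" (4x4, takes a point from camera to tool coordinates, whose origin is the TCP and whose axes are the tool frame's). Camera axes: x right, y up, looking along -z (the intrinsics and any distortion apply to the point x, -y, -z); pixel columns grow to the right and rows downward; lengths in m; the calibration is good to about 2 mm. A picture is of the moment at which its call begins: read the wrist's pose just before it. There is no depth.
- arm.job_done(): hands the job in, once; it reports no verdict.
The state is a dict: "t": time; "q": joint angles; "qd": joint speeds; "joint_efforts": joint torques, N m; "eef_pos": TCP position; "ee_rot": TCP orientation; "force": force on the tool from outside, world axes, zero at the start; "moment": the same for the moment, N m; "width": finger opening in m.
Only numpy, scipy, OpenCV 4.12 (cv2) and the standard library are available. Lean on these libraries where they do the work, as an engineer would, in place of code of your own. Each camera call takes 0.05 s, during which the arm holds its last target.

TASK

Fit the filter into the upturned container lid: lower the steel support grid into the round well, then the white filter on top of it (do not drop it in), each lying flat and fully down, and lock them in with the green holder. Push one end of the tilted holder under the roof against the sprung pad, bring the other end down inside the plain bracket and let the spring shift it under the bracket's lip, so that it lies flat on the filter, held at both ends. Leave the other things where they are.

Things in the scene. Friction and masses are not known exactly. Their poses are not given: they have to be found in the camera images.
- well (a point): Centre of the bottom of the round well in the fixed, upturned aluminium lid (300 x 180 mm, rim top 47 mm above the counter). Axes: z up, x from sprung end to bracket. 12 mm above the counter; wall top 30 mm higher. Bore 64 mm, its last 6 mm flared to 72; wall 8 mm thick, open in two finger gaps at -y and +y, 40 mm wide at the bore (free out to the rim at 87 mm, and 6 mm below this point).
- roof_edge (a point): Lower edge, nearest the well, of the roof on the lid's sprung end: 50 mm from the well's axis towards -x, 42 mm above well (54 above the counter). Roof 14 mm long in x, 4 mm thick, between two cheeks 34 mm apart that run to x = -86 mm. The space below the roof is open from the well's wall (x = -40 mm) to the sprung pad, and down to the lid's panel.
- lip_edge (a point): Lower edge, nearest the well, of the lip on the plain steel bracket at the lid's other end: 57 mm from the well's axis towards +x, 40 mm above well (52 above the counter). The lip is 42 mm wide and 5 mm thick; below it the bracket's upright face is at x = +62 mm.
- spring_pad (a joint): Sprung steel pad behind the roof, 30 mm wide, its face spanning 20 to 40 mm above well. 0 = free, face at x = -58 mm from the well's axis; grows as it is pushed to -x, hard stop at 0.014 m. Force 2.4 N at first touch plus 0.4 N per mm. Reads about 0.004 with the holder locked.
- support_grid_center (a point): Loose support grid, goes in first: plain steel ring 62 mm outside, 12 mm high, 5 mm wall, a 3 mm perforated plate across its bottom. Origin on its axis, half-way up (6 mm above its underside); z along the axis. 100 g.
- filter_center (a point): Loose filter, goes on the grid: white disc-shaped filter in a ring frame, 62 mm outside, 14 mm high, flat top. Origin on its axis, half-way up (7 mm above its underside); z along the axis. 90 g. In place its top is 26 mm above well.
- holder_center (a point): Loose green plastic holder, 124 mm long (x), 32 mm high; origin at its centre, half-way up; z up. From its underside: skirt 44 mm across (0 to 6 mm), plate (6 to 12): 60 mm disc with a 28 mm wide bar to both ends (ears, 62 mm from the centre, alike); grip rib across it (12 to 32), 12 mm thick in x, 46 mm long in y. 110 g. Starts right way up.
- holder_ear (a point): Middle of the lower edge of the holder's -x end (-62, 0, -10 mm from its centre). Locked: skirt on the filter (holder centre 42 mm above well), one end on the sprung pad, the other against the bracket's face, 5 mm under the lip. To pass the lip it must be 5 to 10 mm nearer the spring. At 20 degrees tilt the leading lower edge goes in 22 to 28 mm above well.
- suction_tip: Bystander: chrome suction tip, about 215 mm long, on the counter; origin on its underside near the middle, x towards its thin end.
- speculum: Bystander: polished steel double-ended speculum, about 120 x 120 mm, 32 mm high, on the counter; origin under its middle.
- corner_guard0: Bystander: brushed aluminium tray corner guard, 62 x 62 x 40 mm; origin under its middle.
- corner_guard1: Bystander: a second such corner guard, 62 x 62 x 40 mm; origin under its middle.
Mind the look-alikes: they are no part of the job. What is shaped like the part that bears filter_center but purple is not meant.

How it is judged:
By the outcome, as a careful person would: the job done as asked, in the order asked, and still so for the second after the job is handed in, with the robot touching nothing.
It also fails if it takes over 70 s, if anything falls off the work surface, if the arm or the gripper's body presses on something with over 40 N, if the wrist force passes 120 N, or if a joint passes its speed limit or range.

## Working session

There is one attempt and no reset: what is moved stays moved. The work goes in short steps, Python scripts to look and compute and a tool call to move; the robot and the scene stay as the last step left them, time stands still between calls to the robot, and variables do not carry over. Pictures are saved under pics/ and viewed, and the job is handed in when it is done.

Besides the shell and the picture viewer there is one more tool, called after "Call:" in YAML: its name, and indented under it one key for each argument. carry_out: Moves the arm, as the interface text tells. Shifts and turns lie within -1 to 1; 1 stands for 0.04 m of shift or 4 degrees of turn. Its arguments: {"type":"object","properties":{"deltas":{"type":"array","items":{"type":"array","items":{"type":"number","minimum":-1,"maximum":1}}},"hand":{"type":"number"},"newtons":{"type":"number"}},"required":["deltas"]}

```bash
mkdir -p pics
cat > h.py <<'E'
import numpy as np,cv2
from station import arm,cams
def snap(n,f):
    s=arm.get_state(); d=cams.grab_frame(n); cv2.imwrite('pics/'+f+'.png',d['pixels'][:,:,::-1])
    d=dict(d); d['s_pos']=s['eef_pos']; d['s_rot']=s['ee_rot']
    np.save('pics/'+f+'.npy',d,allow_pickle=True); return d
E
python3 - <<'E'
from h import *
for n in ['scene','top','wrist']:
    d=snap(n,n+'0'); print(n,{k:v for k,v in d.items() if k!='pixels'})
print(arm.get_state())
E
```

```text
scene {'fx': 455.7221667837436, 'fy': 455.7221667837436, 'cx': 246.94469807567847, 'cy': 196.24398857190315, 'T': array([[ 0.56067893, -0.63212028,  0.53484866,  1.12774514],
       [ 0.82800021,  0.43377897, -0.3553188 , -0.4320494 ],
       [-0.00740188,  0.64207457,  0.76660645,  1.02149521],
       [ 0.        ,  0.        ,  0.        ,  1.        ]]), 's_pos': array([0.17979917, 0.6501265 , 0.22564443]), 's_rot': array([ 1.65827298,  1.56918104, -1.75319148])}
top {'fx': 437.6962795622305, 'fy': 437.6962795622305, 'cx': 258.64095467377024, 'cy': 186.66251971085495, 'T': array([[-0.0040346 ,  0.99683629, -0.07937967,  0.34898166],
       [-0.99994423, -0.00479644, -0.00940915,  0.01527869],
       [-0.00976013,  0.07933728,  0.99680005,  1.30976321],
       [ 0.        ,  0.        ,  0.        ,  1.        ]]), 's_pos': array([0.17980598, 0.65010624, 0.22564828]), 's_rot': array([ 1.65437039,  1.56916174, -1.75715184])}
wrist {'fx': 335.78030305006797, 'fy': 335.78030305006797, 'cx': 260.89848716754, 'cy': 198.52416559190095, 'hand_eye': array([[-4.06763513e-04,  2.50182607e-01
[... 340 characters left out ...]
, 0.22572862]), 's_rot': array([ 1.64360086,  1.56933411, -1.76792445])}
{'t': 0.15, 'q': array([ 1.58908331e+00,  3.59213081e-01,  1.12773456e-02, -2.67305299e-04,
       -1.22410991e+00, -2.88137736e-01]), 'qd': array([ 0.00019132, -0.00318139,  0.00028409,  0.00201295, -0.00083835,
       -0.00067905]), 'joint_efforts': array([-1.07106087e-03, -5.83273280e+01,  2.93290150e+01,  7.00112835e+00,
        8.80034087e-03, -1.09097120e-04]), 'eef_pos': array([0.17984525, 0.65021305, 0.22584512]), 'ee_rot': array([ 1.66044466,  1.56952197, -1.75108972]), 'force': array([ 0.06012498, -0.071786  ,  0.1030033 ]), 'moment': array([ 0.03536323, -0.01839527,  0.0516    ]), 'width': 0.0874216583336696}
```

View pics/scene0.png

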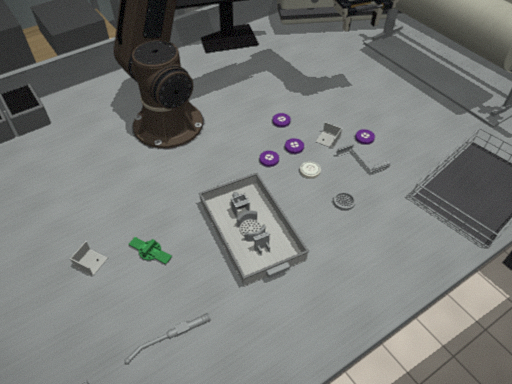

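View pics/top0.png

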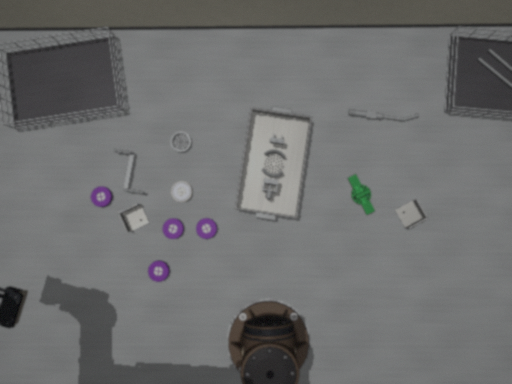

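View pics/wrist0.png

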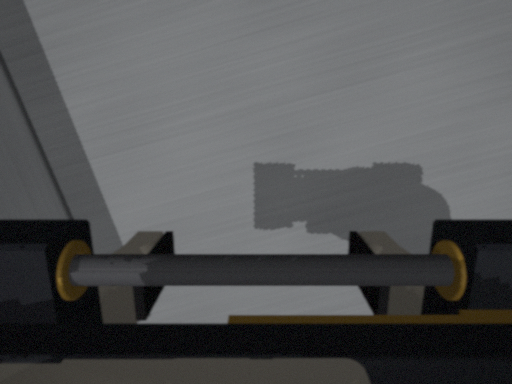

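Run:
```python
import cv2,numpy as np
t=cv2.imread('pics/top0.png');s=cv2.imread('pics/scene0.png')
def c(im,x,y,w,h,k,f): cv2.imwrite('pics/'+f,cv2.resize(im[y:y+h,x:x+w],None,fx=k,fy=k,interpolation=cv2.INTER_CUBIC))
c(t,230,100,100,130,4.5,'c_t_lid.png'); c(s,190,165,130,125,4.8,'c_s_lid.png')
c(t,80,120,150,110,5,'c_t_p.png'); c(s,250,100,150,120,5,'c_s_p.png')
c(t,330,160,110,80,6,'c_t_h.png'); c(s,110,220,80,60,8,'c_s_h.png')
```

```text
(no output)
```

View pics/c_t_lid.png

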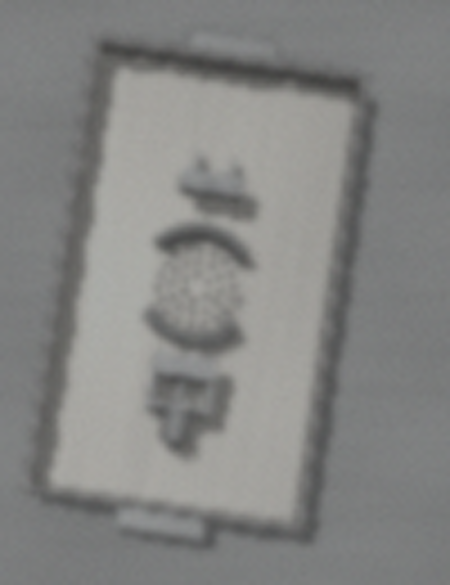

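View pics/c_s_lid.png

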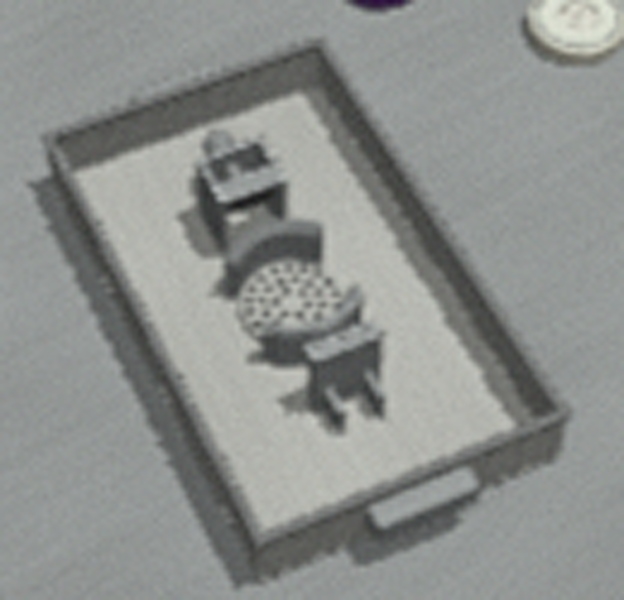

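View pics/c_t_p.png

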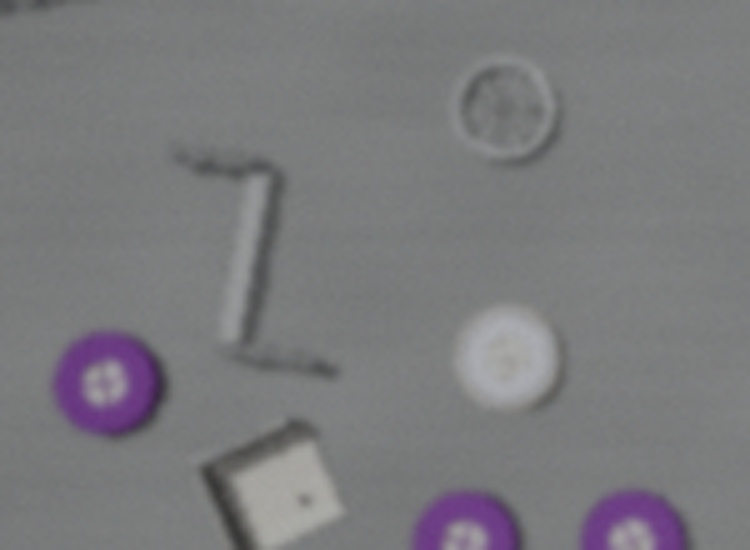

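View pics/c_s_p.png

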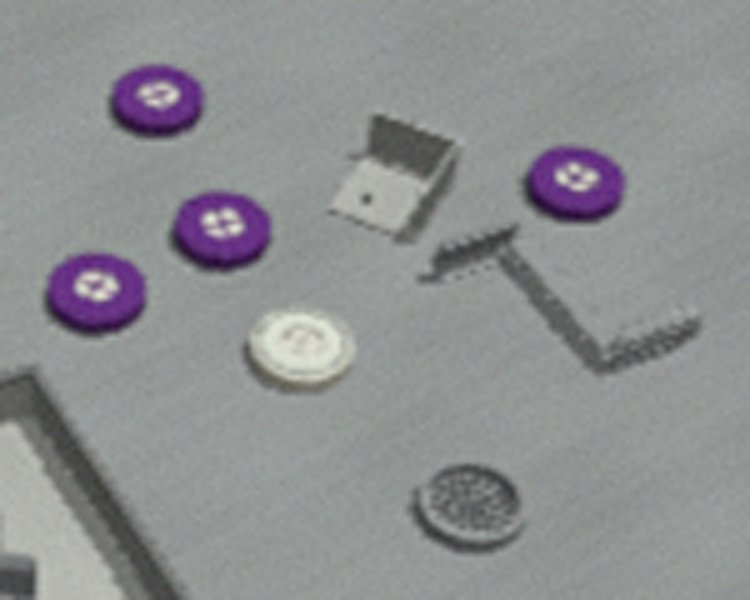

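View pics/c_t_h.png

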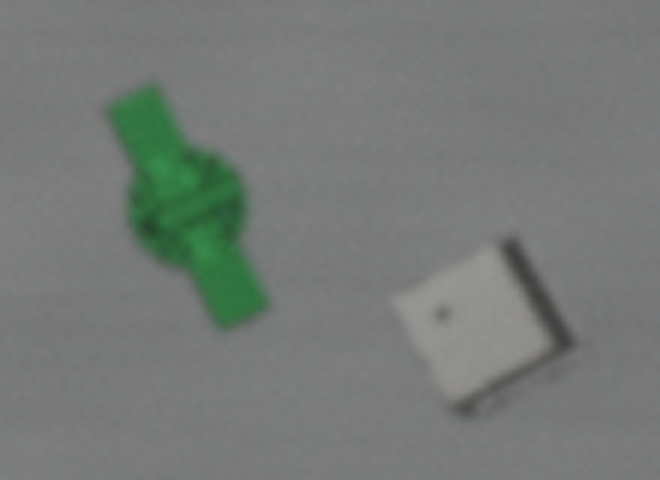

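View pics/c_s_h.png

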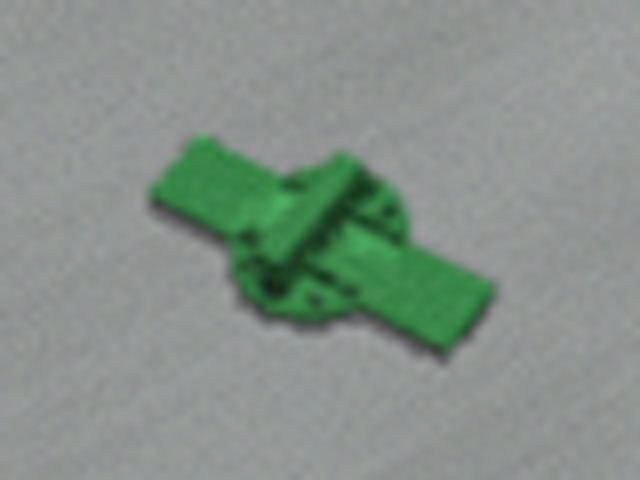

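```bash
cat >> h.py <<'E'
from scipy.spatial.transform import Rotation as R
def ld(f): return np.load('pics/'+f+'.npy',allow_pickle=True).item()
def camT(d):
    if 'T' in d: return d['T']
    W=np.eye(4); W[:3,:3]=R.from_euler('xyz',d['s_rot']).as_matrix(); W[:3,3]=d['s_pos']; return W@d['hand_eye']
def ray(d,p):
    T=camT(d); v=np.array([(p[0]-d['cx'])/d['fx'],-(p[1]-d['cy'])/d['fy'],-1.]); v=T[:3,:3]@v; return T[:3,3],v/np.linalg.norm(v)
def atz(d,p,z):
    o,v=ray(d,p); return o+v*(z-o[2])/v[2]
def tri(*ps):
    A=np.zeros((3,3));b=np.zeros(3);L=[]
    for d,p in ps:
        o,v=ray(d,p);M=np.eye(3)-np.outer(v,v);A+=M;b+=M@o;L.append((o,v))
    x=np.linalg.solve(A,b); return x,[float(np.linalg.norm((np.eye(3)-np.outer(v,v))@(x-o))) for o,v in L]
def proj(d,P):
    T=camT(d);q=T[:3,:3].T@(np.asarray(P)-T[:3,3]);return np.array([d['cx']+d['fx']*q[0]/-q[2],d['cy']+d['fy']*q[1]/q[2]])
E
python3 - <<'E'
from h import *
np.set_printoptions(precision=4,suppress=True)
t=ld('top0');s=ld('scene0')
for n,a,b in [('grid',(181.2,141.6),(344,200.6)),('filt',(181.6,191.4),(310.4,168.6)),('hold',(361.3,194.2),(149,246.5)),('well',(274.4,164),(251.7,228.1))]:
    print(n,tri((t,a),(s,b)))
print(atz(t,(181.2,141.6),.012),atz(t,(181.6,191.4),.014),atz(t,(361.3,194.2),.032),atz(t,(274.4,164),.03))
a=atz(t,(352.5,176.2),.012);b=atz(t,(371,212.2),.012);print(a,b,np.linalg.norm(a-b),(a+b)/2)
# lid corners crop
c=[atz(t,(230+x/4.5,100+y/4.5),.047) for x,y in [(104,47),(372,95),(310,535),(40,490)]]
for k in range(4): print(c[k],np.linalg.norm(c[k]-c[k-3]))
E
```

```text
grid (array([0.5904, 0.2607, 0.005 ]), [0.0002752738484909497, 0.0002752738484908275])
filt (array([0.4397, 0.2579, 0.0092]), [0.00044902603123740323, 0.0004490260312374914])
hold (array([ 0.4273, -0.2759,  0.0208]), [0.0013144786361499925, 0.0013144786361499578])
well (array([ 0.5216, -0.0178,  0.0088]), [0.0023929089181929457, 0.0023929089181928594])
[0.5893 0.2596 0.012 ] [0.4391 0.2566 0.014 ] [ 0.4272 -0.2721  0.032 ] [ 0.5176 -0.0193  0.03  ]
[ 0.4822 -0.2517  0.012 ] [ 0.3751 -0.304   0.012 ] 0.11920168708534849 [ 0.4286 -0.2779  0.012 ]
[0.6741 0.0425 0.047 ] 0.17724523572077633
[ 0.6412 -0.1316  0.047 ] 0.2884178389144013
[ 0.356  -0.0881  0.047 ] 0.17505848333103008
[0.3855 0.0844 0.047 ] 0.2915617306089847
```

```bash
cat >> h.py <<'E'
np.set_printoptions(precision=3,suppress=True)
def down(yaw,tilt=0):
    # jaws (tool y) along world yaw+90deg dir; returns R; tool x down; tilt handled separately
    c,s=np.cos(np.radians(yaw)),np.sin(np.radians(yaw))
    y=np.array([-s,c,0]); x=np.array([0,0,-1.]); return np.column_stack([x,y,np.cross(x,y)])
def cur():
    s=arm.get_state(); return np.array(s['eef_pos']),R.from_euler('xyz',s['ee_rot']).as_matrix(),s
def go(p,Rt=None,n=None,vmax=1.0,show=True):
    """print rows from measured pose to target"""
    p0,R0,s=cur()
    if Rt is None: Rt=R0
    rv=R.from_matrix(R0.T@Rt).as_rotvec(); d=np.asarray(p)-p0
    if n is None: n=int(np.ceil(max(np.linalg.norm(d)/.048,np.linalg.norm(rv)/np.radians(4)/vmax,np.abs(R0.T@d).max()/.04/vmax,1)))
    print('pos',p0,'d',d,'rotdeg',np.degrees(rv),'n',n,'w',round(s['width'],4),'F',s['force'],'t',s['t'])
    rows=[]; 
    for k in range(n):
        Rk=R0@R.from_rotvec(rv*k/n).as_matrix()
        rows.append(list(np.round(np.r_[Rk.T@d/n/.04,rv/n/np.radians(4)],2)))
    if show: print([[float(a) for a in r] for r in rows])
E
python3 - <<'E'
from h import *
p,Rm,s=cur(); print(Rm); print(np.degrees(np.arctan2(-Rm[0,1],Rm[1,1])))
go([.50,.26,.20],down(-8.5+180))
go([.50,.26,.20],down(-8.5))
E
```

```text
[[-0.    -0.267 -0.964]
 [-0.001 -0.964  0.267]
 [-1.     0.001 -0.   ]]
164.5334738972441
pos [0.18  0.65  0.226] d [ 0.32  -0.39  -0.026] rotdeg [-6.967 -0.002 -0.073] n 11 w 0.0874 F [ 0.06  -0.072  0.103] t 0.15
[[0.06, 0.66, -0.94, -0.16, -0.0, -0.0], [0.06, 0.67, -0.93, -0.16, -0.0, -0.0], [0.06, 0.68, -0.92, -0.16, -0.0, -0.0], [0.06, 0.69, -0.92, -0.16, -0.0, -0.0], [0.06, 0.7, -0.91, -0.16, -0.0, -0.0], [0.06, 0.71, -0.9, -0.16, -0.0, -0.0], [0.06, 0.72, -0.89, -0.16, -0.0, -0.0], [0.06, 0.73, -0.88, -0.16, -0.0, -0.0], [0.06, 0.74, -0.88, -0.16, -0.0, -0.0], [0.06, 0.75, -0.87, -0.16, -0.0, -0.0], [0.06, 0.76, -0.86, -0.16, -0.0, -0.0]]
pos [0.18  0.65  0.226] d [ 0.32  -0.39  -0.026] rotdeg [173.033  -0.11    0.003] n 44 w 0.0874 F [ 0.06  -0.072  0.103] t 0.15
[[0.01, 0.17, -0.23, 0.98, -0.0, 0.0], [0.01, 0.15, -0.25, 0.98, -0.0, 0.0], [0.01, 0.13, -0.25, 0.98, -0.0, 0.0], [0.01, 0.11, -0.26, 0.98, -0.0, 0.0], [0.01, 0.1, -0.27, 0.98, -0.0, 0.0], [0.01, 0.08, -0.28, 0.98, -0.0, 0.0], [0.01, 0.06, -0.28, 0.98, -0.0, 0.0], [0.01, 0.04, -0.28, 0.98, -0.0, 0.0], [0.01, 0.02, 
[... 671 characters left out ...]
, -0.0, 0.0], [0.01, -0.26, -0.11, 0.98, -0.0, 0.0], [0.01, -0.27, -0.09, 0.98, -0.0, 0.0], [0.01, -0.28, -0.07, 0.98, -0.0, 0.0], [0.01, -0.28, -0.06, 0.98, -0.0, 0.0], [0.01, -0.28, -0.04, 0.98, -0.0, 0.0], [0.01, -0.29, -0.02, 0.98, -0.0, 0.0], [0.01, -0.29, 0.0, 0.98, -0.0, 0.0], [0.01, -0.29, 0.02, 0.98, -0.0, 0.0], [0.01, -0.28, 0.04, 0.98, -0.0, 0.0], [0.01, -0.28, 0.06, 0.98, -0.0, 0.0], [0.01, -0.28, 0.08, 0.98, -0.0, 0.0], [0.01, -0.27, 0.1, 0.98, -0.0, 0.0], [0.01, -0.26, 0.12, 0.98, -0.0, 0.0], [0.01, -0.25, 0.14, 0.98, -0.0, 0.0], [0.01, -0.24, 0.15, 0.98, -0.0, 0.0], [0.01, -0.23, 0.17, 0.98, -0.0, 0.0], [0.01, -0.22, 0.18, 0.98, -0.0, 0.0], [0.01, -0.21, 0.2, 0.98, -0.0, 0.0]]
```

Run:
```python
from h import *
go([.55,.26,.15],down(-8.5+180),n=13)
```

```text
pos [0.18  0.65  0.226] d [ 0.37  -0.39  -0.076] rotdeg [-6.967 -0.002 -0.073] n 13 w 0.0874 F [ 0.06  -0.072  0.103] t 0.15
[[0.15, 0.53, -0.89, -0.13, -0.0, -0.0], [0.15, 0.54, -0.88, -0.13, -0.0, -0.0], [0.15, 0.55, -0.88, -0.13, -0.0, -0.0], [0.15, 0.56, -0.87, -0.13, -0.0, -0.0], [0.15, 0.57, -0.87, -0.13, -0.0, -0.0], [0.15, 0.57, -0.86, -0.13, -0.0, -0.0], [0.15, 0.58, -0.85, -0.13, -0.0, -0.0], [0.15, 0.59, -0.85, -0.13, -0.0, -0.0], [0.15, 0.6, -0.84, -0.13, -0.0, -0.0], [0.15, 0.61, -0.84, -0.13, -0.0, -0.0], [0.15, 0.61, -0.83, -0.13, -0.0, -0.0], [0.15, 0.62, -0.83, -0.13, -0.0, -0.0], [0.15, 0.63, -0.82, -0.13, -0.0, -0.0]]
```

Call:
carry_out:
  deltas:
    - [0.15,0.53,-0.89,-0.13,0,0]
    - [0.15,0.54,-0.88,-0.13,0,0]
    - [0.15,0.55,-0.88,-0.13,0,0]
    - [0.15,0.56,-0.87,-0.13,0,0]
    - [0.15,0.57,-0.87,-0.13,0,0]

```text
t: 0.65
eef_pos: [0.3232, 0.4986, 0.193]
ee_rot: [1.558, 1.568, -1.799]
force: [1.0, 0.0, 0.1]
width: 0.088
```

Call:
carry_out:
  deltas:
    - [0.15,0.57,-0.86,-0.13,0,0]
    - [0.15,0.58,-0.85,-0.13,0,0]
    - [0.15,0.59,-0.85,-0.13,0,0]
    - [0.15,0.6,-0.84,-0.13,0,0]
    - [0.15,0.61,-0.84,-0.13,0,0]

```text
t: 1.15
eef_pos: [0.4707, 0.3423, 0.1618]
ee_rot: [1.39, 1.568, -1.918]
force: [0.1, 0.7, -0.1]
width: 0.0872
```

Run:
```python
from h import *
go([.55,.26,.15],down(-8.5+180)); print(arm.get_state()['q'])
```

```text
pos [0.471 0.342 0.162] d [ 0.079 -0.082 -0.012] rotdeg [-1.064  0.034 -0.178] n 3 w 0.0872 F [ 0.119  0.708 -0.08 ] t 1.15
[[0.1, 0.57, -0.77, -0.09, 0.0, -0.01], [0.1, 0.57, -0.76, -0.09, 0.0, -0.01], [0.1, 0.58, -0.76, -0.09, 0.0, -0.01]]
[ 0.965  0.259 -0.287  0.001 -1.028  0.438]
```

Call:
carry_out:
  deltas:
    - [0.1,0.57,-0.77,-0.09,0,0]
    - [0.1,0.57,-0.77,-0.09,0,0]
    - [0.1,0.57,-0.77,-0.09,0,0]
    - [0,0,0,0,0,0]

```text
t: 1.55
eef_pos: [0.5553, 0.2519, 0.1475]
ee_rot: [1.143, 1.565, -2.15]
force: [-0.1, -0.4, 0.1]
width: 0.0876
```

Run:
```python
from h import *
snap('wrist','w1'); go([.59,.26,.05],down(-8.5+180))
```

```text
pos [0.554 0.253 0.148] d [ 0.036  0.007 -0.098] rotdeg [-0.146  0.152 -0.304] n 3 w 0.088 F [0.301 1.366 0.402] t 1.6
[[0.81, -0.11, -0.29, -0.01, 0.01, -0.03], [0.81, -0.11, -0.29, -0.01, 0.01, -0.03], [0.81, -0.1, -0.29, -0.01, 0.01, -0.03]]
```

View pics/w1.png

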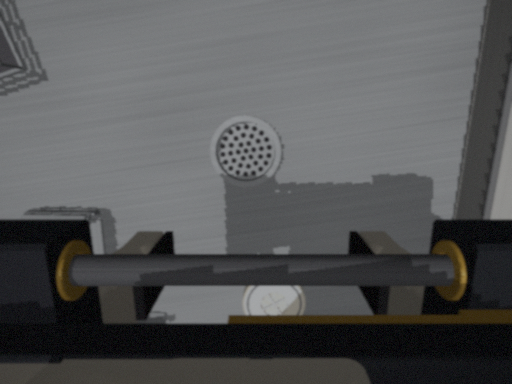

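Run:
```python
from h import *
d=ld('w1'); s=ld('scene0');t=ld('top0')
print(atz(d,(247.5,149),.012)); print(atz(d,(247,149),.006))
print(tri((d,(247,149)),(s,(344,200.6)),(t,(181.2,141.6))),tri((d,(247,149)),(s,(344,200.6))))
```

```text
[0.592 0.258 0.012]
[0.592 0.258 0.006]
(array([0.591, 0.26 , 0.006]), [0.0013819433170503092, 6.891673636008382e-05, 0.001346108625603513]) (array([0.592, 0.258, 0.008]), [0.00012400764655597844, 0.000124007646556159])
```

Run:
```python
from h import *
go([.592,.258,.04],down(-8.5+180))
```

```text
pos [0.554 0.253 0.148] d [ 0.038  0.005 -0.108] rotdeg [-0.146  0.152 -0.304] n 3 w 0.088 F [0.301 1.366 0.402] t 1.6
[[0.9, -0.09, -0.31, -0.01, 0.01, -0.03], [0.9, -0.09, -0.31, -0.01, 0.01, -0.03], [0.9, -0.09, -0.3, -0.01, 0.01, -0.03]]
```

Call:
carry_out:
  deltas:
    - [0.9,-0.09,-0.31,0,0,-0.03]
    - [0.9,-0.09,-0.31,0,0,-0.03]
    - [0.9,-0.09,-0.31,0,0,-0.03]
    - [0,0,0,0,0,0]

```text
t: 2.0
eef_pos: [0.5936, 0.2608, 0.0388]
ee_rot: [-1.65, 1.566, 1.341]
force: [-0.9, -0.7, -0.2]
width: 0.0871
```

Run:
```python
from h import *
go([.592,.258,.004],down(-8.5+180),n=3)
```

```text
pos [0.594 0.261 0.039] d [-0.002 -0.003 -0.035] rotdeg [-0.118 -0.024  0.302] n 3 w 0.0871 F [-0.877 -0.719 -0.25 ] t 2.0
[[0.29, 0.03, 0.01, -0.01, -0.0, 0.03], [0.29, 0.03, 0.01, -0.01, -0.0, 0.03], [0.29, 0.03, 0.01, -0.01, -0.0, 0.03]]
```

Call:
carry_out:
  deltas:
    - [0.3,0.03,0.01,0,0,0.03]
    - [0.29,0.03,0.01,0,0,0.03]
    - [0.29,0.03,0.01,0,0,0]
    - [0,0,0,0,0,0]

```text
t: 2.4
eef_pos: [0.5912, 0.26, 0.0045]
ee_rot: [-2.35, 1.567, 0.645]
force: [-0.3, -0.1, -1.0]
width: 0.0875
```

Call:
carry_out:
  deltas:
    - [0,0,0,0,0,0]
    - [0,0,0,0,0,0]
    - [0,0,0,0,0,0]
    - [0,0,0,0,0,0]
    - [0,0,0,0,0,0]
  hand: 1
  newtons: 20

```text
t: 2.9
eef_pos: [0.5922, 0.2611, 0.0077]
ee_rot: [-2.354, 1.562, 0.641]
force: [-0.2, 0.9, -0.0]
width: 0.0602
```

Run:
```python
from h import *
for i in range(3): print(arm.get_state()['eef_pos'],arm.get_state()['width'])
snap('wrist','w2'); s=arm.get_state();print(s['eef_pos'],s['width'],s['force'])
```

```text
[0.592 0.261 0.008] 0.06019773441822556
[0.592 0.261 0.008] 0.06019773441822556
[0.592 0.261 0.008] 0.06019773441822556
[0.592 0.261 0.008] 0.060282499512206496 [ 0.159  1.069 -1.068]
```

View pics/w2.png

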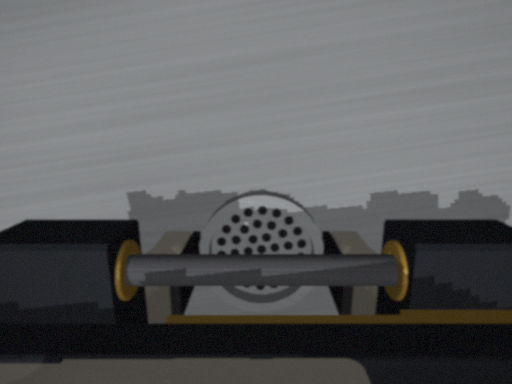

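Call:
carry_out:
  deltas:
    - [0,0,0,0,0,0]
    - [0,0,0,0,0,0]
    - [0.06,0.02,-0.01,0,0,0]
    - [0.06,0.02,-0.01,0,0,0]
  hand: 0.2

```text
t: 3.35
eef_pos: [0.5933, 0.2596, 0.0032]
ee_rot: [-2.36, 1.561, 0.635]
force: [0.2, 0.3, -0.2]
width: 0.0696
```

Run:
```python
from h import *
go([.592,.26,.003],down(-8.5+180),n=1)
```

```text
pos [0.593 0.26  0.003] d [-0.001  0.    -0.   ] rotdeg [ 0.091 -0.405  0.403] n 1 w 0.0696 F [ 0.166  0.261 -0.237] t 3.35
[[0.0, -0.0, 0.03, 0.02, -0.1, 0.1]]
```

Run:
```python
from h import *
d=ld('w2'); print(atz(d,(261,247),.012),atz(d,(261,247),.009))
```

```text
[0.595 0.261 0.012] [0.594 0.261 0.009]
```

Call:
carry_out:
  deltas:
    - [0,0,0,0,-0.1,0.1]
    - [0,0,0,0,0,0]
    - [0,0,0,0,0,0]
  hand: 1

```text
t: 3.65
eef_pos: [0.5932, 0.2594, 0.0027]
ee_rot: [0.834, 1.569, -2.454]
force: [-1.1, -0.3, 2.4]
width: 0.0606
```

Call:
carry_out:
  deltas:
    - [-0.5,0,0,0,0,0]
    - [-0.9,0,0,0,0,0]
    - [-0.9,0,0,0,0,0]
    - [-0.9,0,0,0,0,0]
    - [-0.7,0,0,0,0,0]

```text
t: 4.15
eef_pos: [0.5898, 0.2571, 0.1568]
ee_rot: [0.761, 1.555, -2.529]
force: [1.1, 1.0, -0.4]
width: 0.061
```

Run:
```python
from h import *
go([.45,-.01,.18],down(-8.5+180))
```

```text
pos [0.59  0.257 0.157] d [-0.14  -0.267  0.023] rotdeg [ 0.007  0.652 -0.621] n 8 w 0.061 F [ 1.138  0.953 -0.427] t 4.15
[[-0.06, 0.89, 0.31, 0.0, 0.02, -0.02], [-0.06, 0.89, 0.31, 0.0, 0.02, -0.02], [-0.06, 0.89, 0.31, 0.0, 0.02, -0.02], [-0.06, 0.89, 0.31, 0.0, 0.02, -0.02], [-0.07, 0.89, 0.31, 0.0, 0.02, -0.02], [-0.07, 0.89, 0.31, 0.0, 0.02, -0.02], [-0.07, 0.89, 0.31, 0.0, 0.02, -0.02], [-0.07, 0.89, 0.31, 0.0, 0.02, -0.02]]
```

Call:
carry_out:
  deltas:
    - [-0.06,0.89,0.31,0,0.02,-0.02]
    - [-0.06,0.89,0.31,0,0.02,-0.02]
    - [-0.06,0.89,0.31,0,0.02,-0.02]
    - [-0.06,0.89,0.31,0,0.02,-0.02]
    - [-0.06,0.89,0.31,0,0.02,-0.02]

```text
t: 4.65
eef_pos: [0.5029, 0.0898, 0.1742]
ee_rot: [-2.416, 1.568, 0.582]
force: [0.7, -0.2, -0.3]
width: 0.061
```

Call:
carry_out:
  deltas:
    - [-0.06,0.89,0.31,0,0.02,-0.02]
    - [-0.06,0.89,0.31,0,0.02,-0.02]
    - [-0.06,0.89,0.31,0,0.02,-0.02]
    - [0,0,0,0,0,0]
    - [0,0,0,0,0,0]

```text
t: 5.15
eef_pos: [0.4442, -0.0179, 0.1814]
ee_rot: [-2.306, 1.56, 0.689]
force: [-0.2, 0.5, -0.5]
width: 0.0609
```

Run:
```python
from h import *
snap('wrist','w3'); go([.45,-.01,.18],down(-8.5+180))
```

```text
pos [ 0.444 -0.018  0.181] d [ 0.006  0.008 -0.001] rotdeg [ 0.108 -0.368  0.43 ] n 1 w 0.061 F [ 0.024  0.27  -1.981] t 5.2
[[0.03, -0.21, -0.12, 0.03, -0.09, 0.11]]
```

View pics/w3.png

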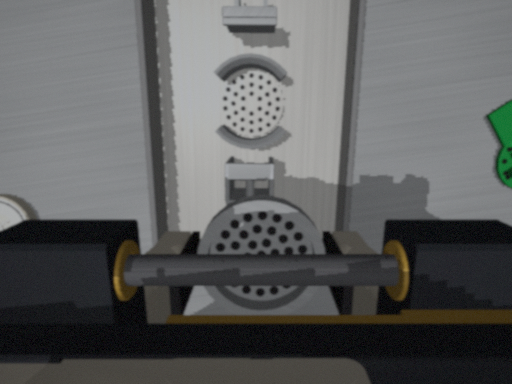

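Well at about (252,102), bracket at (249,17), roof at (249,170); filter at the left edge, holder at the right edge. I enlarge it.

Run:
```python
import cv2
t=cv2.imread('pics/w3.png')
cv2.imwrite('pics/w3c.png',cv2.resize(t[0:210,130:370],None,fx=2.8,fy=2.8,interpolation=cv2.INTER_CUBIC))
```

```text
(no output)
```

View pics/w3c.png

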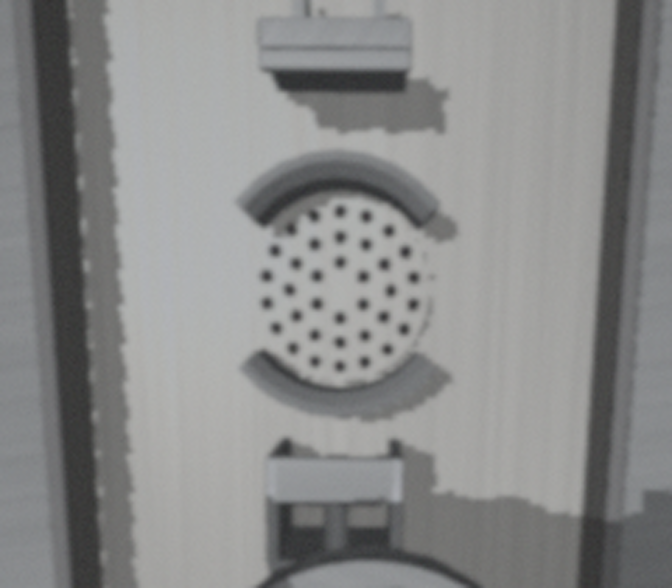

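Run:
```python
from h import *
d=ld('w3'); t=ld('top0');s=ld('scene0')
w=atz(d,(251.4,103.6),.012); l=atz(d,(249.6,25),.052); r=atz(d,(249.9,163.6),.054)
print(w,l,r,(l-r),np.degrees(np.arctan2(*(l-r)[[1,0]])),np.linalg.norm((l-r)[:2]))
a=np.radians(-8.5);ux=np.array([np.cos(a),np.sin(a)])
for q in (l,r): print((q-w)[:2]@ux,(q-w)[:2]@[-ux[1],ux[0]])
print(tri((d,(251.4,103.6)),(s,(251.7,228.1))),tri((d,(251.4,103.6)),(t,(274.4,164))))
# lid walls for direction: left inner edge & right
g=atz(d,(261,247),.175);print(g)
```

```text
[ 0.521 -0.019  0.012] [ 0.578 -0.027  0.052] [ 0.471 -0.011  0.054] [ 0.108 -0.016 -0.002] -8.684334427501414 0.1087506499303213
0.058061719129940896 -0.0002729236027027246
-0.05068836798088176 7.695302666377966e-05
(array([ 0.522, -0.017,  0.008]), [0.0016685566555265836, 0.001668556655526593]) (array([ 0.52 , -0.019,  0.012]), [0.0007269762195466181, 0.0007269762195467028])
[ 0.443 -0.017  0.175]
```

Run:
```python
import cv2
t=cv2.imread('pics/w3.png')
cv2.imwrite('pics/w3d.png',cv2.resize(t[180:325,130:390],None,fx=3,fy=3,interpolation=cv2.INTER_CUBIC))
```

```text
(no output)
```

View pics/w3d.png

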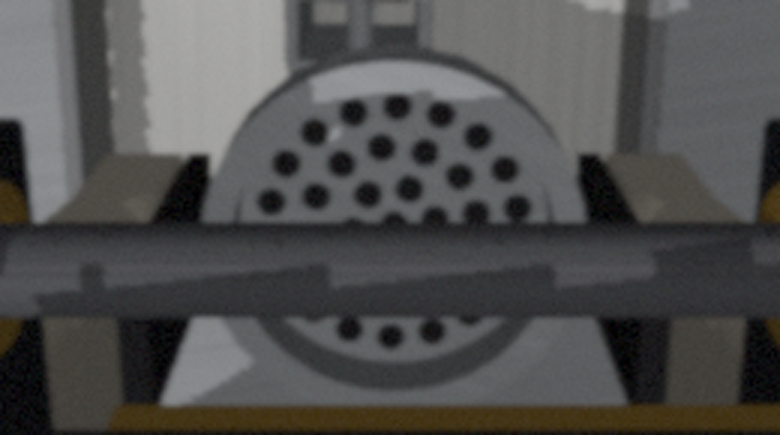

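Run:
```python
from h import *
d=ld('w3')
T=d['hand_eye']; v=T[:3,:3]@np.array([(261-d['cx'])/d['fx'],-(257-d['cy'])/d['fy'],-1]); o=T[:3,3]
k=(-.009-o[0])/v[0]; print('tool coords',o+v*k)
Rt=down(180-8.6); print(o,v)
# place TCP so that grid axis over well
off=(o+v*k); p=np.array([.521,-.019,.08])-Rt@np.array([0,off[1],off[2]]); print(p)
go(p,Rt)
```

```text
tool coords [-0.009 -0.     0.   ]
[-0.158 -0.    -0.067] [0.925 0.001 0.419]
[ 0.521 -0.019  0.08 ]
pos [ 0.444 -0.018  0.181] d [ 0.077 -0.002 -0.101] rotdeg [ 0.208 -0.367  0.43 ] n 3 w 0.061 F [ 0.024  0.27  -1.981] t 5.2
[[0.85, -0.07, -0.63, 0.02, -0.03, 0.04], [0.85, -0.08, -0.63, 0.02, -0.03, 0.04], [0.85, -0.08, -0.64, 0.02, -0.03, 0.04]]
```

Call:
carry_out:
  deltas:
    - [0.4,-0.07,-0.63,0.02,-0.03,0.04]
    - [0.8,-0.07,-0.63,0.02,-0.03,0.04]
    - [0.9,-0.07,-0.63,0.02,-0.03,0.04]
    - [0,0,0,0,0,0]

```text
t: 5.6
eef_pos: [0.5264, -0.0168, 0.0957]
ee_rot: [-2.878, 1.567, 0.117]
force: [-0.9, -0.7, -1.7]
width: 0.0607
```

Run:
```python
from h import *
go([.521,-.019,.05],down(180-8.6),n=2)
```

```text
pos [ 0.526 -0.017  0.096] d [-0.005 -0.002 -0.046] rotdeg [ 0.188 -0.236  0.064] n 2 w 0.0607 F [-0.888 -0.66  -1.674] t 5.6
[[0.57, 0.04, 0.06, 0.02, -0.03, 0.01], [0.57, 0.04, 0.06, 0.02, -0.03, 0.01]]
```

Call:
carry_out:
  deltas:
    - [0.5,0.04,0.06,0.02,-0.03,0.01]
    - [0.5,0.04,0.06,0.02,-0.03,0.01]
    - [0,0,0,0,0,0]

```text
t: 5.9
eef_pos: [0.5225, -0.0173, 0.0528]
ee_rot: [0.632, 1.567, -2.657]
force: [-0.0, -0.1, -0.8]
width: 0.061
```

Run:
```python
from h import *
go([.521,-.019,.016],down(180-8.6),n=4); snap('wrist','w4'); snap('scene','s4')
```

```text
pos [ 0.522 -0.017  0.053] d [-0.001 -0.002 -0.037] rotdeg [ 0.165  0.186 -0.137] n 4 w 0.061 F [-0.    -0.101 -0.757] t 5.9
[[0.23, 0.01, 0.01, 0.01, 0.01, -0.01], [0.23, 0.01, 0.01, 0.01, 0.01, -0.01], [0.23, 0.01, 0.01, 0.01, 0.01, -0.01], [0.23, 0.01, 0.01, 0.01, 0.01, -0.01]]
```

View pics/w4.png

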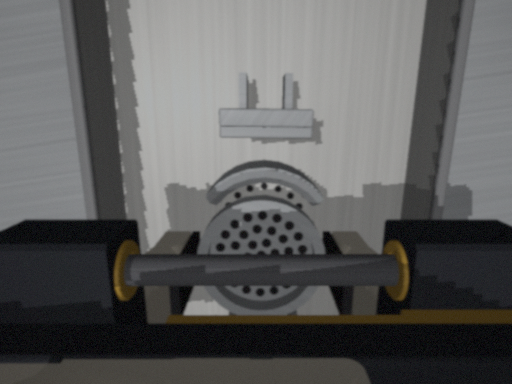

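Call:
carry_out:
  deltas:
    - [0.15,0.04,0.03,0.02,0.02,0]
    - [0.2,0.01,0,0,0,0]
    - [0.2,0,0,0,0,0]

```text
t: 6.3
eef_pos: [0.5257, -0.0175, 0.0364]
ee_rot: [-2.927, 1.561, 0.068]
force: [-3.3, -0.8, 3.6]
width: 0.061
```

Run:
```python
from h import *
go([.521,-.019,.016],down(180-8.6),n=2);
```

```text
pos [ 0.526 -0.017  0.036] d [-0.005 -0.002 -0.02 ] rotdeg [ 0.221 -0.532  0.117] n 2 w 0.061 F [-3.257 -0.766  3.589] t 6.3
[[0.25, 0.03, 0.06, 0.03, -0.07, 0.01], [0.25, 0.03, 0.06, 0.03, -0.07, 0.01]]
```

Call:
carry_out:
  deltas:
    - [-0.05,0.04,0.12,0.03,-0.12,0]
    - [0.1,0.01,0.03,0,-0.02,0]
    - [0.15,0,0,0,0,0]

```text
t: 6.6
eef_pos: [0.5234, -0.0181, 0.0296]
ee_rot: [-2.584, 1.563, 0.41]
force: [1.4, -2.1, 0.8]
width: 0.0609
```

Run:
```python
from h import *
go([.521,-.019,.016],down(180-8.6),n=2);
```

```text
pos [ 0.523 -0.018  0.03 ] d [-0.002 -0.001 -0.014] rotdeg [ 0.171 -0.399  0.25 ] n 2 w 0.0609 F [ 1.409 -2.079  0.807] t 6.6
[[0.17, 0.02, 0.03, 0.02, -0.05, 0.03], [0.17, 0.02, 0.03, 0.02, -0.05, 0.03]]
```

Call:
carry_out:
  deltas:
    - [0.12,0.02,0.04,0.02,-0.08,0.03]
    - [0.12,0.01,0.02,0,0,0]
    - [0.1,0,0,0,0,0]

```text
t: 6.9
eef_pos: [0.5231, -0.0186, 0.0156]
ee_rot: [-2.53, 1.565, 0.464]
force: [1.2, -1.8, 3.7]
width: 0.0611
```

Run:
```python
from h import *
go([.521,-.019,.015],down(180-8.6),n=2); snap('scene','s5');snap('wrist','w5')
```

```text
pos [ 0.523 -0.019  0.016] d [-0.002 -0.    -0.001] rotdeg [ 0.115 -0.281  0.198] n 2 w 0.0611 F [ 1.194 -1.802  3.664] t 6.9
[[0.01, 0.01, 0.03, 0.01, -0.04, 0.02], [0.01, 0.01, 0.03, 0.01, -0.04, 0.02]]
```

View pics/w5.png

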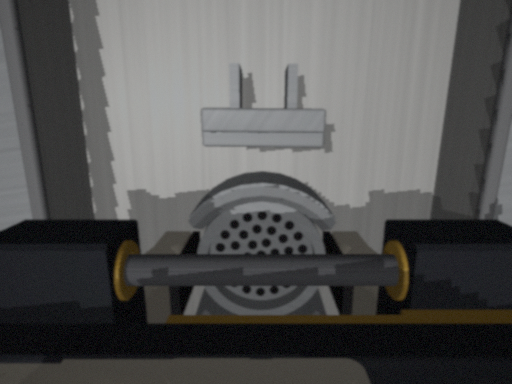

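Call:
carry_out:
  deltas:
    - [0.04,0,0,0,-0.04,0.02]
    - [0,0,0,0,0,0]

```text
t: 7.2
eef_pos: [0.5228, -0.0185, 0.0142]
ee_rot: [-2.198, 1.569, 0.796]
force: [2.9, -0.6, 0.6]
width: 0.0604
```

Call:
carry_out:
  deltas:
    - [0,0,0,0,0,0]
    - [0,0,0,0,0,0]
    - [0,0,0,0,0,0]
  hand: 0

```text
t: 7.5
eef_pos: [0.5196, -0.019, 0.013]
ee_rot: [0.071, 1.566, 3.064]
force: [-0.1, -0.1, 0.3]
width: 0.0794
```

Run:
```python
from h import *
go([.45,-.01,.18],down(180-8.6))
```

```text
pos [ 0.52  -0.019  0.013] d [-0.07   0.009  0.167] rotdeg [ 0.073  0.267 -0.019] n 5 w 0.0794 F [-0.116 -0.128  0.29 ] t 7.5
[[-0.83, 0.01, 0.35, 0.0, 0.01, -0.0], [-0.83, 0.01, 0.35, 0.0, 0.01, -0.0], [-0.83, 0.01, 0.35, 0.0, 0.01, -0.0], [-0.83, 0.01, 0.35, 0.0, 0.01, -0.0], [-0.83, 0.01, 0.35, 0.0, 0.01, -0.0]]
```

Call:
carry_out:
  deltas:
    - [-0.5,0,0,0,0,0]
    - [-0.8,0,0,0,0,0]
    - [-0.9,0,0.3,0,0,0]
    - [-0.9,0,0.8,0,0,0]
    - [-0.8,-0.1,0.8,0,0,0]

```text
t: 8.0
eef_pos: [0.4404, -0.0053, 0.1675]
ee_rot: [0.363, 1.547, -2.932]
force: [0.8, 1.8, 1.8]
width: 0.0876
```

Run:
```python
from h import *
snap('wrist','w6')
t=cv2.imread('pics/w6.png')
cv2.imwrite('pics/w6c.png',cv2.resize(t[0:260,130:390],None,fx=2.5,fy=2.5,interpolation=cv2.INTER_CUBIC))
go([.395,.256,.15],down(180-8.6))
```

```text
pos [ 0.439 -0.005  0.173] d [-0.044  0.261 -0.023] rotdeg [-0.132  0.958 -0.291] n 7 w 0.0877 F [-3.982  0.837  2.643] t 8.05
[[0.08, -0.9, 0.29, -0.0, 0.03, -0.01], [0.08, -0.9, 0.29, -0.0, 0.03, -0.01], [0.08, -0.9, 0.29, -0.0, 0.03, -0.01], [0.08, -0.9, 0.29, -0.0, 0.03, -0.01], [0.08, -0.9, 0.29, -0.0, 0.03, -0.01], [0.08, -0.9, 0.29, -0.0, 0.03, -0.01], [0.08, -0.9, 0.29, -0.0, 0.03, -0.01]]
```

View pics/w6c.png

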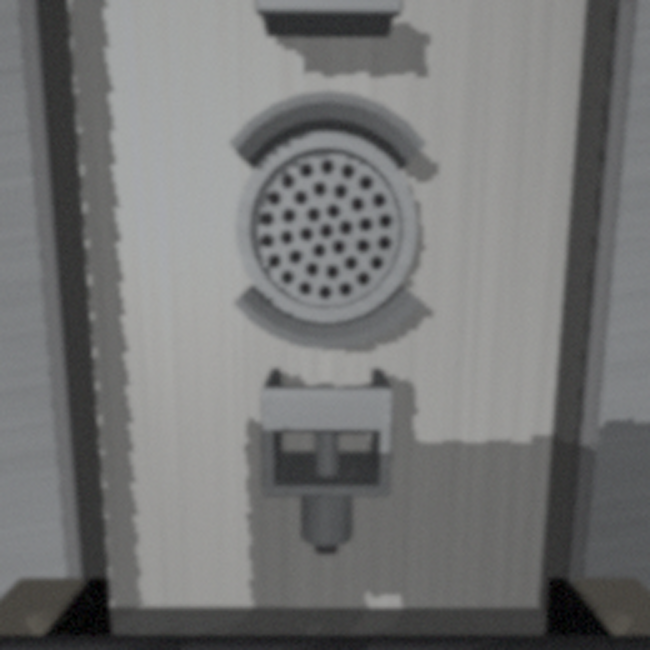

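Grid lies flat in the well (centre at (261,91) in the full frame). Next, the white filter.

Call:
carry_out:
  deltas:
    - [0.08,-0.9,0.29,0,0.03,0]
    - [0.08,-0.9,0.29,0,0.03,0]
    - [0.08,-0.9,0.29,0,0.03,0]
    - [0.08,-0.9,0.29,0,0.03,0]
    - [0.08,-0.9,0.29,0,0.03,0]

```text
t: 8.55
eef_pos: [0.4054, 0.184, 0.1598]
ee_rot: [-0.082, 1.569, 2.9]
force: [1.2, -0.0, -0.5]
width: 0.0879
```

Call:
carry_out:
  deltas:
    - [0.08,-0.9,0.29,0,0.03,0]
    - [0.08,-0.9,0.29,0,0.03,0]
    - [0,0,0,0,0,0]
    - [0,0,0,0,0,0]

```text
t: 8.95
eef_pos: [0.39, 0.2642, 0.1515]
ee_rot: [1.458, 1.568, -1.839]
force: [-1.0, -0.2, -0.4]
width: 0.0875
```

Run:
```python
from h import *
snap('wrist','w7')
go([.44,.256,.05],down(180-8.6))
```

```text
pos [0.39  0.264 0.152] d [ 0.05  -0.008 -0.102] rotdeg [-0.321  0.006 -0.147] n 3 w 0.0874 F [-0.2    0.711 -0.299] t 9.0
[[0.85, -0.0, -0.42, -0.03, 0.0, -0.01], [0.85, 0.0, -0.42, -0.03, 0.0, -0.01], [0.85, 0.0, -0.42, -0.03, 0.0, -0.01]]
```

View pics/w7.png

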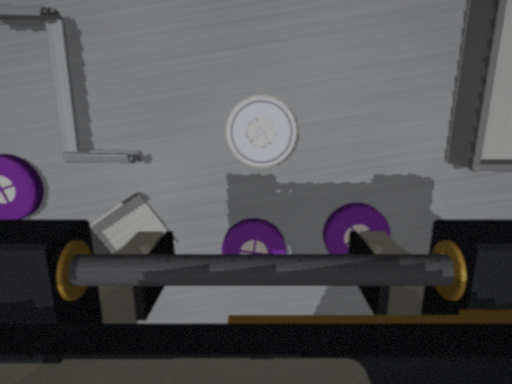

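Run:
```python
from h import *
d=ld('w7'); s=ld('scene0')
p=atz(d,(261,130.5),.014);print(p,tri((d,(261,130.5)),(s,(310.4,168.6))))
p[2]=.04; go(p,down(180-8.6))
```

```text
[0.441 0.256 0.014] (array([0.441, 0.256, 0.012]), [0.0004927143106552821, 0.0004927143106551903])
pos [0.39  0.264 0.152] d [ 0.051 -0.008 -0.112] rotdeg [-0.321  0.006 -0.147] n 3 w 0.0874 F [-0.2    0.711 -0.299] t 9.0
[[0.93, -0.0, -0.43, -0.03, 0.0, -0.01], [0.93, -0.0, -0.43, -0.03, 0.0, -0.01], [0.93, 0.0, -0.43, -0.03, 0.0, -0.01]]
```

Call:
carry_out:
  deltas:
    - [0.93,0,-0.42,-0.03,0,0]
    - [0.93,0,-0.42,-0.03,0,0]
    - [0.8,0,-0.42,-0.03,0,0]
    - [0,0,0,0,0,0]

```text
t: 9.4
eef_pos: [0.4427, 0.2536, 0.0441]
ee_rot: [-2.251, 1.568, 0.739]
force: [-0.4, 0.0, -0.1]
width: 0.0874
```

Run:
```python
from h import *
go([.441,.256,.004],down(-8.6+180),n=3)
```

```text
pos [0.443 0.254 0.044] d [-0.002  0.002 -0.04 ] rotdeg [-0.07  -0.101  0.124] n 3 w 0.0874 F [-0.443  0.031 -0.107] t 9.4
[[0.33, -0.02, 0.02, -0.01, -0.01, 0.01], [0.33, -0.02, 0.02, -0.01, -0.01, 0.01], [0.33, -0.02, 0.02, -0.01, -0.01, 0.01]]
```

Call:
carry_out:
  deltas:
    - [0.33,-0.02,0.02,0,-0.01,0.01]
    - [0.33,-0.02,0.02,0,-0.01,0.01]
    - [0.33,-0.02,0.02,0,-0.01,0.01]
    - [0,0,0,0,0,0]

```text
t: 9.8
eef_pos: [0.4415, 0.2525, 0.0058]
ee_rot: [0.883, 1.57, -2.416]
force: [0.9, 0.7, 0.7]
width: 0.0876
```

Call:
carry_out:
  deltas:
    - [0,0,0,0,0,0]
    - [0,0,0,0,0,0]
    - [0,0,0,0,0,0]
    - [0,0,0,0,0,0]
  hand: 1
  newtons: 15

```text
t: 10.2
eef_pos: [0.4428, 0.2528, 0.0099]
ee_rot: [-2.145, 1.566, 0.838]
force: [0.3, -0.8, -0.5]
width: 0.061
```

Call:
carry_out:
  deltas:
    - [0,0,0,0,0,0]
    - [0,0,0,0,0,0]
    - [0.08,0,0.02,0,-0.05,0.05]
    - [0.08,0,0.01,0,0,0]
  hand: 0.2

```text
t: 10.6
eef_pos: [0.442, 0.2537, 0.0044]
ee_rot: [-1.526, 1.569, 1.457]
force: [-0.2, 0.6, -0.9]
width: 0.07
```

Call:
carry_out:
  deltas:
    - [0,0,0,0,0,0]
    - [0,0,0,0,0,0]
    - [0,0,0,0,0,0]
  hand: 1

```text
t: 10.9
eef_pos: [0.4417, 0.2534, 0.0036]
ee_rot: [-0.567, 1.57, 2.416]
force: [-1.1, -1.6, 3.8]
width: 0.0609
```

Run:
```python
from h import *
go([.441,.256,.16],down(-8.6+180),n=4);print(arm.get_state()['q'])
```

```text
pos [0.442 0.253 0.004] d [-0.001  0.003  0.156] rotdeg [-0.474  0.05   0.032] n 4 w 0.0609 F [-1.104 -1.591  3.825] t 10.9
[[-0.98, -0.02, 0.01, -0.03, 0.0, 0.0], [-0.98, -0.02, 0.01, -0.03, 0.0, 0.0], [-0.98, -0.02, 0.01, -0.03, 0.0, 0.0], [-0.98, -0.02, 0.01, -0.03, 0.0, 0.0]]
[ 0.906  0.354 -0.612 -0.002 -0.605  0.508]
```

Call:
carry_out:
  deltas:
    - [-0.5,0,0,0,0,0]
    - [-0.9,0,0,0,0,0]
    - [-0.9,0,0,0,0,0]
    - [-0.9,0,0,0,0,0]

```text
t: 11.3
eef_pos: [0.4386, 0.2499, 0.1296]
ee_rot: [0.903, 1.557, -2.399]
force: [0.4, 2.2, -0.6]
width: 0.0609
```

Run:
```python
from h import *
go([.50,-.016,.14],down(-8.6+180))
```

```text
pos [0.439 0.25  0.13 ] d [ 0.061 -0.266  0.01 ] rotdeg [-0.545  0.504 -0.633] n 7 w 0.0609 F [ 0.35   2.172 -0.557] t 11.3
[[-0.03, 0.9, -0.37, -0.02, 0.02, -0.02], [-0.03, 0.9, -0.37, -0.02, 0.02, -0.02], [-0.03, 0.9, -0.36, -0.02, 0.02, -0.02], [-0.03, 0.9, -0.36, -0.02, 0.02, -0.02], [-0.03, 0.9, -0.36, -0.02, 0.02, -0.02], [-0.04, 0.91, -0.36, -0.02, 0.02, -0.02], [-0.04, 0.91, -0.36, -0.02, 0.02, -0.02]]
```

Call:
carry_out:
  deltas:
    - [-0.03,0.9,-0.36,-0.02,0.02,-0.02]
    - [-0.03,0.9,-0.36,-0.02,0.02,-0.02]
    - [-0.03,0.9,-0.36,-0.02,0.02,-0.02]
    - [-0.03,0.9,-0.36,-0.02,0.02,-0.02]
    - [-0.03,0.9,-0.36,-0.02,0.02,-0.02]

```text
t: 11.8
eef_pos: [0.4856, 0.0618, 0.1427]
ee_rot: [-2.392, 1.561, 0.606]
force: [0.8, 0.2, -0.5]
width: 0.0609
```

Call:
carry_out:
  deltas:
    - [-0.03,0.9,-0.36,-0.02,0.02,-0.02]
    - [-0.03,0.9,-0.36,-0.02,0.02,-0.02]
    - [0,0,0,0,0,0]
    - [0,0,0,0,0,0]

```text
t: 12.2
eef_pos: [0.5035, -0.0211, 0.1444]
ee_rot: [-2.346, 1.557, 0.649]
force: [-0.6, 0.4, -1.3]
width: 0.0608
```

Run:
```python
from h import *
go([.522,-.0187,.07],down(-8.6+180));snap('wrist','w8')
```

```text
pos [ 0.503 -0.021  0.144] d [ 0.019  0.002 -0.074] rotdeg [ 0.211 -0.537  0.55 ] n 2 w 0.0608 F [-0.601  0.433 -1.268] t 12.2
[[0.93, -0.06, -0.22, 0.03, -0.07, 0.07], [0.93, -0.06, -0.22, 0.03, -0.07, 0.07]]
```

View pics/w8.png

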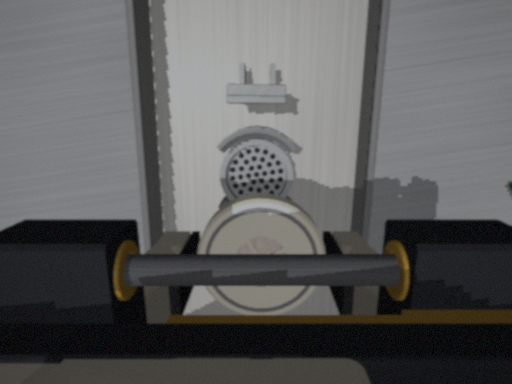

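Run:
```python
from h import *
d=ld('w8')
T=d['hand_eye']; v=T[:3,:3]@np.array([(261.5-d['cx'])/d['fx'],-(255-d['cy'])/d['fy'],-1]); o=T[:3,3]
print(o+v*(-.0104-o[0])/v[0])
print(atz(d,(258,170),.015))
go([.522,-.0187,.07],down(-8.6+180))
```

```text
[-0.01  -0.    -0.001]
[ 0.523 -0.02   0.015]
pos [ 0.503 -0.021  0.144] d [ 0.019  0.002 -0.074] rotdeg [ 0.269 -0.53   0.54 ] n 2 w 0.0612 F [ 0.063  0.68  -0.53 ] t 12.25
[[0.93, -0.05, -0.22, 0.03, -0.07, 0.07], [0.93, -0.06, -0.22, 0.03, -0.07, 0.07]]
```

Call:
carry_out:
  deltas:
    - [0.8,-0.05,-0.22,0.03,-0.07,0.07]
    - [0.8,-0.05,-0.2,0.03,-0.07,0.07]
    - [0,0,0,0,0,0]

```text
t: 12.55
eef_pos: [0.5224, -0.0158, 0.0804]
ee_rot: [-2.7, 1.568, 0.295]
force: [-0.7, 0.2, -2.2]
width: 0.0613
```

Run:
```python
from h import *
go([.522,-.019,.045],down(-8.6+180))
```

```text
pos [ 0.522 -0.016  0.08 ] d [-0.    -0.003 -0.035] rotdeg [ 0.198 -0.17   0.081] n 1 w 0.0613 F [-0.714  0.166 -2.229] t 12.55
[[0.88, 0.08, 0.0, 0.05, -0.04, 0.02]]
```

Call:
carry_out:
  deltas:
    - [0.4,0.06,0,0.05,-0.04,0.02]
    - [0.35,0.02,0,0,0,0]
    - [0,0,0,0,0,0]

```text
t: 12.85
eef_pos: [0.5221, -0.0159, 0.0514]
ee_rot: [2.619, 1.57, -0.667]
force: [-0.4, -0.1, -0.6]
width: 0.061
```

Run:
```python
from h import *
go([.522,-.019,.028],down(-8.6+180),n=3)
```

```text
pos [ 0.522 -0.016  0.051] d [-0.    -0.003 -0.023] rotdeg [ 0.293 -0.025 -0.014] n 3 w 0.061 F [-0.395 -0.084 -0.612] t 12.85
[[0.19, 0.03, -0.0, 0.02, -0.0, -0.0], [0.19, 0.03, -0.0, 0.02, -0.0, -0.0], [0.19, 0.03, -0.0, 0.02, -0.0, -0.0]]
```

Call:
carry_out:
  deltas:
    - [0.1,0.08,0,0.06,0,0]
    - [0.12,0.03,0,0,0,0]
    - [0.15,0,0,0,0,0]

```text
t: 13.15
eef_pos: [0.5232, -0.0186, 0.0395]
ee_rot: [-2.825, 1.565, 0.17]
force: [-0.7, -0.6, -1.1]
width: 0.0613
```

Run:
```python
from h import *
go([.522,-.019,.028],down(-8.6+180),n=2)
```

```text
pos [ 0.523 -0.019  0.039] d [-0.001 -0.    -0.011] rotdeg [ 0.21  -0.3    0.099] n 2 w 0.0613 F [-0.681 -0.558 -1.117] t 13.15
[[0.14, 0.01, 0.02, 0.03, -0.04, 0.01], [0.14, 0.01, 0.01, 0.03, -0.04, 0.01]]
```

Call:
carry_out:
  deltas:
    - [0.12,0.01,0.01,0.03,-0.04,0.01]
    - [0.12,0,0,0,0,0]
    - [0.1,0,0,0,0,0]

```text
t: 13.45
eef_pos: [0.5234, -0.0189, 0.0262]
ee_rot: [-2.804, 1.567, 0.19]
force: [-5.5, -0.2, 22.5]
width: 0.0609
```

Run:
```python
from h import *
go([.522,-.019,.0276],down(-8.6+180),n=1)
```

```text
pos [ 0.523 -0.019  0.026] d [-0.001 -0.     0.001] rotdeg [ 0.102 -0.221  0.078] n 1 w 0.0609 F [-5.472 -0.243 22.455] t 13.45
[[-0.04, 0.01, 0.04, 0.03, -0.06, 0.02]]
```

Call:
carry_out:
  deltas:
    - [-0.03,0,0.02,0,-0.05,0]
    - [0,0,0,0,0,0]

```text
t: 13.65
eef_pos: [0.5229, -0.0189, 0.0271]
ee_rot: [-1.897, 1.569, 1.096]
force: [0.4, 0.4, -0.4]
width: 0.0613
```

Call:
carry_out:
  deltas:
    - [0,0,0,0,0,0]
    - [0,0,0,0,0,0]
    - [0,0,0,0,0,0]
  hand: 0

```text
t: 13.95
eef_pos: [0.5229, -0.019, 0.0269]
ee_rot: [-1.847, 1.57, 1.146]
force: [-0.1, -0.6, 0.1]
width: 0.0798
```

Call:
carry_out:
  deltas:
    - [-0.5,0,0,0,0,0]
    - [-0.8,0,0,0,0,0]
    - [-0.9,0,0.3,0,0,0]
    - [-0.8,0,0.8,0,0,0]
    - [-0.4,0,0.8,0,0,0]

```text
t: 14.45
eef_pos: [0.4469, -0.0084, 0.1641]
ee_rot: [0.439, 1.564, -2.854]
force: [0.5, 0.2, 0.3]
width: 0.0879
```

Run:
```python
from h import *
snap('wrist','w9')
go([.40,-.27,.18],down(116),show=False)
```

```text
pos [ 0.443 -0.009  0.166] d [-0.043 -0.261  0.014] rotdeg [55.332  0.261 -0.231] n 14 w 0.0875 F [-5.965  0.122 -0.291] t 14.5
```

View pics/w9.png

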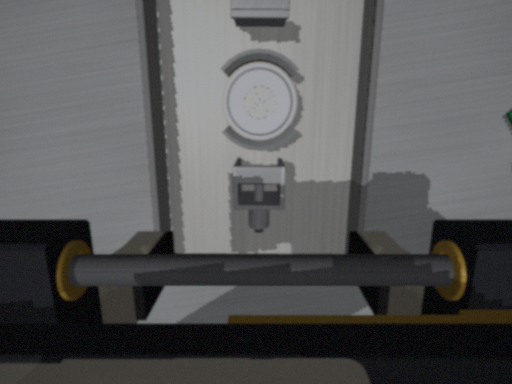

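Run:
```python
from h import *
go([.408,-.237,.16],down(116))
```

```text
pos [ 0.443 -0.009  0.166] d [-0.035 -0.228 -0.006] rotdeg [55.332  0.261 -0.231] n 14 w 0.0875 F [-5.965  0.122 -0.291] t 14.5
[[0.01, 0.41, 0.0, 0.99, 0.0, -0.0], [0.01, 0.41, -0.03, 0.99, 0.0, -0.0], [0.01, 0.41, -0.06, 0.99, 0.0, -0.0], [0.01, 0.4, -0.08, 0.99, 0.0, -0.0], [0.01, 0.4, -0.11, 0.99, 0.0, -0.0], [0.01, 0.39, -0.14, 0.99, 0.0, -0.0], [0.01, 0.38, -0.17, 0.99, 0.0, -0.0], [0.01, 0.37, -0.19, 0.99, 0.0, -0.0], [0.01, 0.35, -0.22, 0.99, 0.0, -0.0], [0.01, 0.34, -0.24, 0.99, 0.0, -0.0], [0.01, 0.32, -0.26, 0.99, 0.0, -0.0], [0.01, 0.3, -0.28, 0.99, 0.0, -0.0], [0.01, 0.28, -0.3, 0.99, 0.0, -0.0], [0.01, 0.26, -0.32, 0.99, 0.0, -0.0]]
```

Call:
carry_out:
  deltas:
    - [0.01,0.41,0,1,0,0]
    - [0.01,0.41,-0.03,1,0,0]
    - [0.01,0.41,-0.06,1,0,0]
    - [0.01,0.4,-0.08,1,0,0]
    - [0.01,0.4,-0.11,1,0,0]

```text
t: 15.0
eef_pos: [0.4294, -0.0901, 0.1669]
ee_rot: [-1.745, 1.567, 0.89]
force: [-0.4, -0.1, 0.1]
width: 0.0879
```

Call:
carry_out:
  deltas:
    - [0.01,0.39,-0.14,1,0,0]
    - [0.01,0.38,-0.17,1,0,0]
    - [0.01,0.37,-0.19,1,0,0]
    - [0.01,0.35,-0.22,1,0,0]
    - [0.01,0.34,-0.24,1,0,0]

```text
t: 15.5
eef_pos: [0.4142, -0.1752, 0.1646]
ee_rot: [-1.508, 1.566, 0.763]
force: [0.8, -0.1, 0.4]
width: 0.0875
```

Call:
carry_out:
  deltas:
    - [0.01,0.32,-0.26,1,0,0]
    - [0.01,0.3,-0.28,1,0,0]
    - [0.01,0.28,-0.3,1,0,0]
    - [0.01,0.26,-0.32,1,0,0]
    - [0,0,0,0,0,0]
  hand: 0.6

```text
t: 16.0
eef_pos: [0.3997, -0.2436, 0.1622]
ee_rot: [-1.167, 1.566, 0.809]
force: [0.3, 0.0, -0.2]
width: 0.0529
```

Run:
```python
from h import *
snap('wrist','w10')
go([.408,-.237,.16],down(116)); print(arm.get_state()['q'])
t=cv2.imread('pics/w10.png')
cv2.imwrite('pics/w10c.png',cv2.resize(t[60:240,160:360],None,fx=3.2,fy=3.2,interpolation=cv2.INTER_CUBIC))
```

```text
pos [ 0.4   -0.243  0.162] d [ 0.008  0.006 -0.002] rotdeg [-2.649  0.107  0.268] n 1 w 0.0495 F [-0.104 -0.16  -0.089] t 16.05
[[0.06, -0.25, 0.06, -0.66, 0.03, 0.07]]
[-0.127  0.069 -0.521 -0.005 -0.978  0.538]
```

View pics/w10.png

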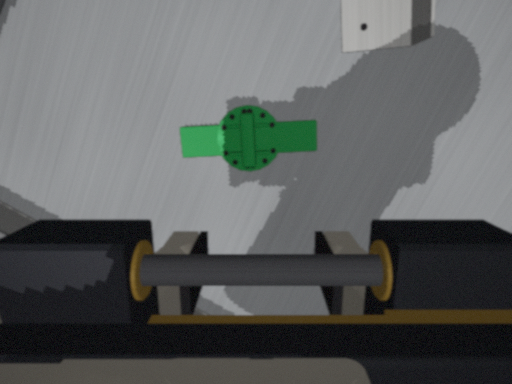

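View pics/w10c.png

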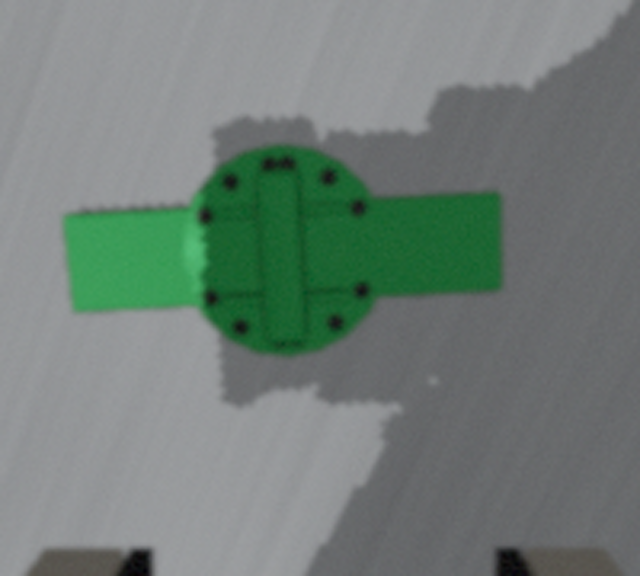

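Run:
```python
from h import *
d=ld('w10')
a=atz(d,(181.9,141.9),.012);b=atz(d,(316.25,135.6),.012)
print(a,b,np.linalg.norm(a-b),(a+b)/2,np.degrees(np.arctan2(*(b-a)[[1,0]])))
print(atz(d,(160+282.5/3.2,60+254/3.2),.032))
# two view check
s=ld('scene0')
print(tri((d,(160+282.5/3.2,60+254/3.2)),(s,(149,246.5))))
```

```text
[ 0.482 -0.252  0.012] [ 0.373 -0.305  0.012] 0.12199581372298308 [ 0.428 -0.278  0.012] -154.08107516899798
[ 0.428 -0.279  0.032]
(array([ 0.428, -0.278,  0.023]), [0.0006399698684916932, 0.0006399698684917786])
```

Run:
```python
from h import *
go([.428,-.2785,.055],down(115.9),n=3)
```

```text
pos [ 0.4   -0.243  0.162] d [ 0.028 -0.035 -0.107] rotdeg [-2.549  0.107  0.268] n 3 w 0.0495 F [-0.104 -0.16  -0.089] t 16.05
[[0.89, -0.09, -0.37, -0.21, 0.01, 0.02], [0.89, -0.09, -0.37, -0.21, 0.01, 0.02], [0.89, -0.09, -0.37, -0.21, 0.01, 0.02]]
```

Call:
carry_out:
  deltas:
    - [0.89,-0.09,-0.37,-0.21,0.01,0.02]
    - [0.89,-0.09,-0.37,-0.21,0.01,0.02]
    - [0.85,-0.09,-0.37,-0.21,0.01,0.02]
    - [0,0,0,0,0,0]
  hand: 0.66

```text
t: 16.45
eef_pos: [0.4321, -0.2785, 0.0562]
ee_rot: [-2.198, 1.563, -0.166]
force: [-0.7, 1.2, -1.0]
width: 0.0296
```

Run:
```python
from h import *
go([.428,-.2785,.016],down(115.9),n=3); snap('wrist','w11')
```

```text
pos [ 0.432 -0.279  0.056] d [-0.004  0.    -0.04 ] rotdeg [ 0.509 -0.263  0.366] n 3 w 0.0296 F [-0.708  1.199 -0.962] t 16.45
[[0.33, 0.03, 0.02, 0.04, -0.02, 0.03], [0.33, 0.03, 0.02, 0.04, -0.02, 0.03], [0.33, 0.03, 0.02, 0.04, -0.02, 0.03]]
```

View pics/w11.png

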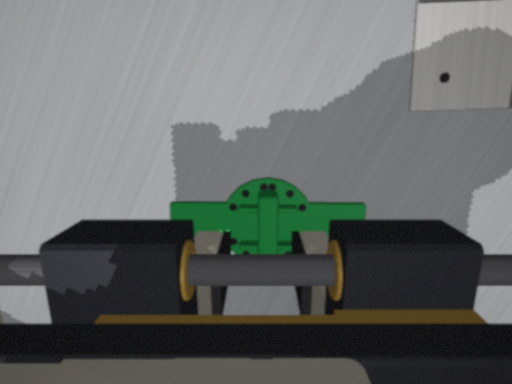

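Call:
carry_out:
  deltas:
    - [0.2,0.08,0.05,0.1,-0.05,0.08]
    - [0.35,0.01,0.01,0,0,0]
    - [0.38,0,0,0,0,0]
    - [0,0,0,0,0,0]

```text
t: 16.9
eef_pos: [0.4304, -0.2764, 0.0246]
ee_rot: [-2.323, 1.56, -0.296]
force: [-0.1, -0.2, 0.4]
width: 0.03
```

Run:
```python
from h import *
go([.428,-.2785,.015],down(115.9),n=1)
```

```text
pos [ 0.43  -0.276  0.025] d [-0.002 -0.002 -0.01 ] rotdeg [ 0.227 -0.405  0.435] n 1 w 0.03 F [-0.125 -0.161  0.437] t 16.9
[[0.24, 0.08, -0.02, 0.06, -0.1, 0.11]]
```

Call:
carry_out:
  deltas:
    - [0.14,0.08,-0.02,0.06,-0.1,0.1]
    - [0.1,0,0,0,0,0]
    - [0,0,0,0,0,0]

```text
t: 17.2
eef_pos: [0.4294, -0.2783, 0.0177]
ee_rot: [-2.182, 1.566, -0.158]
force: [0.3, -0.6, -0.2]
width: 0.0302
```

Run:
```python
from h import *
go([.428,-.2785,.0145],down(115.9),n=1)
```

```text
pos [ 0.429 -0.278  0.018] d [-0.001 -0.    -0.003] rotdeg [ 0.05  -0.152  0.217] n 1 w 0.0302 F [ 0.31  -0.612 -0.153] t 17.2
[[0.08, 0.03, 0.01, 0.01, -0.04, 0.05]]
```

Call:
carry_out:
  deltas:
    - [0.07,0.03,0.01,0,-0.04,0.05]
    - [0.02,0,0,0,0,0]
    - [0,0,0,0,0,0]
    - [0,0,0,0,0,0]
  hand: 1
  newtons: 40

```text
t: 17.6
eef_pos: [0.4286, -0.2787, 0.0148]
ee_rot: [-2.087, 1.569, -0.064]
force: [0.3, -0.3, -1.0]
width: 0.0117
```

Run:
```python
from h import *
go([.428,-.2785,.0145],down(115.9),n=1); snap('wrist','w12')
```

```text
pos [ 0.429 -0.279  0.015] d [-0.001  0.    -0.   ] rotdeg [ 0.043 -0.04   0.071] n 1 w 0.0117 F [ 0.312 -0.349 -1.018] t 17.6
[[0.01, 0.01, 0.01, 0.01, -0.01, 0.02]]
```

View pics/w12.png

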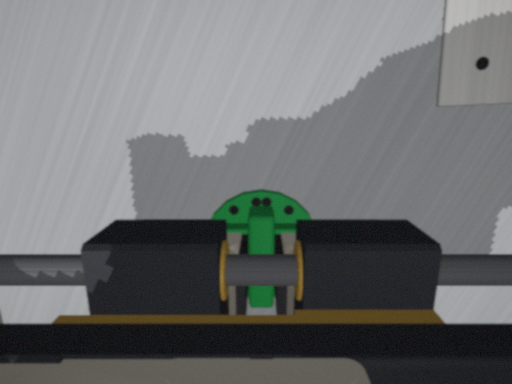

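```bash
cat >> h.py <<'E'
W=np.array([.5226,-.019,.012]); YAW=-8.6
Mh=np.array([[0,-1,0],[0,0,1],[-1,0,0.]])
ZH=-.0012
def hp(xc,zc,th,yc=0):
    Rz=R.from_euler('z',YAW,degrees=True).as_matrix()
    Rh=Rz@R.from_euler('y',-th,degrees=True).as_matrix()
    p=W+Rz@np.array([xc,yc,zc])/1e3+Rh@np.array([0,0,ZH]); return p,Rh@Mh
def where():
    p,Rm,s=cur(); Rz=R.from_euler('z',YAW,degrees=True).as_matrix(); Rh=Rm@Mh.T
    c=Rz.T@(p-Rh@np.array([0,0,ZH])-W)*1e3; e=(R.from_matrix(Rz.T@Rh)).as_euler('zyx',degrees=True)
    print('holder xc,yc,zc',c,'tilt',-e[1],'yaw',e[0],'roll',e[2],'Fwell',Rz.T@s['force'],'t',s['t'],'w',round(s['width'],4))
E
python3 - <<'E'
from h import *
where()
p,Rt=hp(40,115,20); print(p)
go([.428,-.2785,.15],n=4)
E
```

```text
holder xc,yc,zc [ -54.069 -270.88     4.027] tilt 0.08491512198554604 yaw 34.544389404156114 roll 0.0071103972319229 Fwell [ 0.807 -0.492 -0.212] t 17.65 w 0.0121
[ 0.563 -0.025  0.126]
pos [ 0.429 -0.279  0.015] d [-0.001  0.     0.135] rotdeg [0. 0. 0.] n 4 w 0.0121 F [ 0.724 -0.607 -0.212] t 17.65
[[-0.84, 0.0, 0.0, 0.0, 0.0, 0.0], [-0.84, 0.0, 0.0, 0.0, 0.0, 0.0], [-0.84, 0.0, 0.0, 0.0, 0.0, 0.0], [-0.84, 0.0, 0.0, 0.0, 0.0, 0.0]]
```

Call:
carry_out:
  deltas:
    - [-0.5,0,0,0,0,0]
    - [-0.9,0,0,0,0,0]
    - [-0.9,0,0,0,0,0]
    - [-0.8,0,0,0,0,0]
    - [-0.4,0,0,0,0,0]

```text
t: 18.15
eef_pos: [0.4254, -0.278, 0.1562]
ee_rot: [0.827, 1.563, 2.849]
force: [0.5, -0.5, -1.3]
width: 0.0118
```

Run:
```python
from h import *
p,Rt=hp(40,115,20); go(p,Rt)
```

```text
pos [ 0.425 -0.278  0.156] d [ 0.137  0.253 -0.03 ] rotdeg [ 34.104   6.222 -19.82 ] n 10 w 0.0118 F [ 0.536 -0.457 -1.259] t 18.15
[[0.07, -0.59, 0.42, 0.85, 0.16, -0.5], [0.09, -0.56, 0.45, 0.85, 0.16, -0.5], [0.1, -0.52, 0.49, 0.85, 0.16, -0.5], [0.12, -0.49, 0.52, 0.85, 0.16, -0.5], [0.13, -0.46, 0.55, 0.85, 0.16, -0.5], [0.14, -0.42, 0.58, 0.85, 0.16, -0.5], [0.14, -0.38, 0.6, 0.85, 0.16, -0.5], [0.15, -0.34, 0.62, 0.85, 0.16, -0.5], [0.15, -0.29, 0.64, 0.85, 0.16, -0.5], [0.15, -0.25, 0.66, 0.85, 0.16, -0.5]]
```

Call:
carry_out:
  deltas:
    - [0.07,-0.59,0.42,0.85,0.16,-0.5]
    - [0.09,-0.56,0.45,0.85,0.16,-0.5]
    - [0.1,-0.52,0.49,0.85,0.16,-0.5]
    - [0.12,-0.49,0.52,0.85,0.16,-0.5]
    - [0.13,-0.46,0.55,0.85,0.16,-0.5]

```text
t: 18.65
eef_pos: [0.4985, -0.1503, 0.1456]
ee_rot: [-1.711, 1.382, -0.002]
force: [1.4, -0.5, -1.0]
width: 0.0119
```

Call:
carry_out:
  deltas:
    - [0.14,-0.42,0.58,0.85,0.16,-0.5]
    - [0.14,-0.38,0.6,0.85,0.16,-0.5]
    - [0.15,-0.34,0.62,0.85,0.16,-0.5]
    - [0.15,-0.29,0.64,0.85,0.16,-0.5]
    - [0.15,-0.25,0.66,0.85,0.16,-0.5]

```text
t: 19.15
eef_pos: [0.5681, -0.0275, 0.1338]
ee_rot: [-1.564, 1.206, -0.152]
force: [1.3, -1.2, 0.0]
width: 0.0117
```

Run:
```python
from h import *
p,Rt=hp(40,95,20); go(p,Rt); where(); print(arm.get_state()['q'])
```

```text
pos [ 0.568 -0.028  0.134] d [-0.006  0.002 -0.028] rotdeg [-0.497 -0.04   0.888] n 1 w 0.0117 F [ 1.263 -1.169  0.01 ] t 19.15
[[0.6, 0.39, 0.04, -0.12, -0.01, 0.22]]
holder xc,yc,zc [ 45.845  -1.607 122.916] tilt 20.887915155308352 yaw -0.5136377269572925 roll -0.047320536456542286 Fwell [ 1.423 -0.967  0.01 ] t 19.15 w 0.0117
[ 0.379  0.076 -0.843  0.51  -0.379 -0.988]
```

Run:
```python
from h import *
p,Rt=hp(30,71,20); go(p,Rt,n=2)
```

```text
pos [ 0.568 -0.028  0.134] d [-0.015  0.004 -0.052] rotdeg [-0.497 -0.04   0.888] n 2 w 0.0117 F [ 1.263 -1.169  0.01 ] t 19.15
[[0.54, 0.42, 0.02, -0.06, -0.01, 0.11], [0.54, 0.41, 0.02, -0.06, -0.01, 0.11]]
```

Call:
carry_out:
  deltas:
    - [0.54,0.42,0.02,-0.06,0,0.11]
    - [0.54,0.42,0.02,-0.06,0,0.11]
    - [0,0,0,0,0,0]

```text
t: 19.45
eef_pos: [0.5568, -0.0225, 0.089]
ee_rot: [-1.583, 1.215, -0.158]
force: [0.1, -2.2, -1.1]
width: 0.0118
```

Run:
```python
from h import *
p,Rt=hp(30,71,20); go(p,Rt); where(); snap('wrist','w13'); snap('scene','s13'); 
t=cv2.imread('pics/s13.png')
cv2.imwrite('pics/s13c.png',cv2.resize(t[165:290,190:320],None,fx=4.6,fy=4.6,interpolation=cv2.INTER_CUBIC))
```

```text
pos [ 0.557 -0.022  0.089] d [-0.004 -0.001 -0.007] rotdeg [ 0.275 -0.165  0.409] n 1 w 0.0118 F [ 0.082 -2.196 -1.057] t 19.45
[[0.13, 0.15, -0.04, 0.07, -0.04, 0.1]]
holder xc,yc,zc [33.919  1.692 78.14 ] tilt 20.409026103228317 yaw 0.21463315127529387 roll -0.1746184511603893 Fwell [ 0.409 -2.159 -1.057] t 19.45 w 0.0118
```

View pics/w13.png

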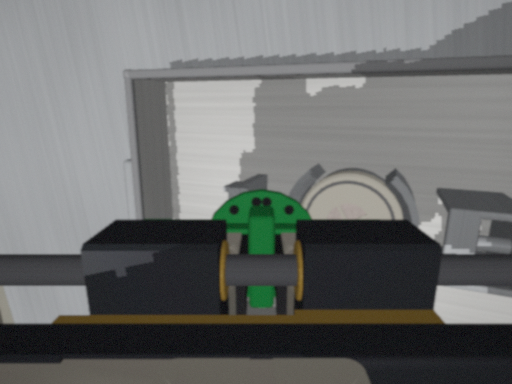

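View pics/s13c.png

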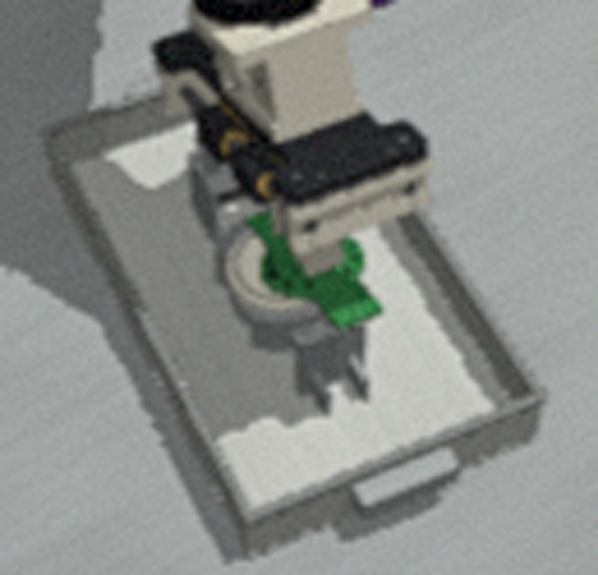

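Run:
```python
from h import *
d=ld('w13'); print(atz(d,(352,219),.038))
p,Rt=hp(5,61.9,20); go(p,Rt,n=3)
```

```text
[ 0.517 -0.021  0.038]
pos [ 0.558 -0.024  0.091] d [-0.03   0.004 -0.018] rotdeg [-0.047 -0.147  0.561] n 3 w 0.0114 F [ 0.537 -0.391 -0.851] t 19.55
[[0.05, 0.29, -0.01, -0.0, -0.01, 0.05], [0.05, 0.29, -0.01, -0.0, -0.01, 0.05], [0.06, 0.29, -0.01, -0.0, -0.01, 0.05]]
```

Call:
carry_out:
  deltas:
    - [0.15,0.25,-0.01,0,-0.03,0.1]
    - [0.06,0.3,-0.01,0,-0.01,0.03]
    - [0,0.25,0,0,0,0]

```text
t: 19.85
eef_pos: [0.5385, -0.0232, 0.0834]
ee_rot: [-1.552, 1.23, -0.14]
force: [0.5, -0.5, -0.7]
width: 0.0114
```

Run:
```python
from h import *
where(); p,Rt=hp(5,61.9,20); go(p,Rt,n=1)
```

```text
holder xc,yc,zc [15.928 -1.767 72.562] tilt 19.52750075472384 yaw -0.4496767080958574 roll 0.21141434630984687 Fwell [ 0.525 -0.378 -0.713] t 19.85 w 0.0114
pos [ 0.538 -0.023  0.083] d [-0.011  0.003 -0.011] rotdeg [-0.521  0.197 -0.473] n 1 w 0.0114 F [ 0.462 -0.452 -0.713] t 19.85
[[0.16, 0.35, 0.04, -0.13, 0.05, -0.12]]
```

Call:
carry_out:
  deltas:
    - [0.22,0.14,0.04,-0.12,0.05,-0.1]
    - [0.04,0.15,0,0,0,0]
    - [0,0,0,0,0,0]

```text
t: 20.15
eef_pos: [0.538, -0.0209, 0.0809]
ee_rot: [-1.553, 1.234, -0.135]
force: [0.7, -0.6, -1.2]
width: 0.0118
```

Run:
```python
from h import *
where(); p,Rt=hp(-5,58.2,20); go(p,Rt,n=2)
```

```text
holder xc,yc,zc [15.163  0.408 69.991] tilt 19.280986269179834 yaw -0.1252281569871508 roll 0.3006458296976696 Fwell [ 0.758 -0.449 -1.243] t 20.15 w 0.0118
pos [ 0.538 -0.021  0.081] d [-0.02   0.003 -0.012] rotdeg [-0.226  0.282 -0.719] n 2 w 0.0118 F [ 0.683 -0.557 -1.243] t 20.15
[[0.06, 0.29, -0.01, -0.03, 0.04, -0.09], [0.05, 0.29, -0.01, -0.03, 0.04, -0.09]]
```

Call:
carry_out:
  deltas:
    - [0.12,0.28,-0.01,-0.05,0.05,-0.15]
    - [0.12,0.28,0,0,0,0]
    - [0.03,0.1,0,0,0,0]

```text
t: 20.45
eef_pos: [0.528, -0.0182, 0.0787]
ee_rot: [-1.539, 1.245, -0.117]
force: [13.6, -4.3, -1.6]
width: 0.0118
```

Run:
```python
from h import *
where(); p,Rt=hp(-5,58.2,20); go(p,Rt,n=2)
```

```text
holder xc,yc,zc [ 4.817  1.629 67.787] tilt 18.674101063407083 yaw 0.15677267310109544 roll 0.6428075824121756 Fwell [14.04  -2.213 -1.561] t 20.45 w 0.0118
pos [ 0.528 -0.018  0.079] d [-0.01 -0.   -0.01] rotdeg [-0.056  0.608 -1.325] n 2 w 0.0118 F [13.551 -4.287 -1.561] t 20.45
[[0.07, 0.15, -0.02, -0.01, 0.08, -0.17], [0.07, 0.16, -0.02, -0.01, 0.08, -0.17]]
```

Call:
carry_out:
  deltas:
    - [0,-0.25,0,0,0.1,-0.3]
    - [0.15,-0.05,-0.03,0,0.05,-0.1]
    - [0.1,0,0,0,0,0]

```text
t: 20.75
eef_pos: [0.5471, -0.0215, 0.0811]
ee_rot: [-1.56, 1.226, -0.14]
force: [-0.6, -0.7, -0.8]
width: 0.0116
```

Run:
```python
from h import *
where(); p,Rt=hp(8,62,20); go(p,Rt,n=2); snap('scene','s14')
t=cv2.imread('pics/s14.png')
cv2.imwrite('pics/s14c.png',cv2.resize(t[165:290,190:320],None,fx=4.6,fy=4.6,interpolation=cv2.INTER_CUBIC))
```

```text
holder xc,yc,zc [24.192  1.144 70.222] tilt 19.75486877727915 yaw 0.021539855461462035 roll 0.20727255893665575 Fwell [-0.487 -0.799 -0.815] t 20.75 w 0.0116
pos [ 0.547 -0.022  0.081] d [-0.016  0.001 -0.008] rotdeg [-0.049  0.195 -0.245] n 2 w 0.0116 F [-0.6   -0.717 -0.815] t 20.75
[[0.03, 0.23, -0.01, -0.01, 0.02, -0.03], [0.03, 0.23, -0.01, -0.01, 0.02, -0.03]]
```

View pics/s14c.png

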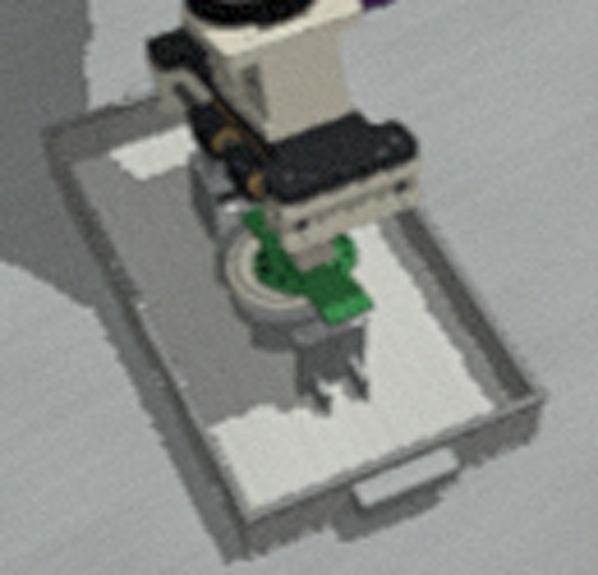

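Call:
carry_out:
  deltas:
    - [0.15,0.2,0,0,0,0]
    - [0.15,0.2,0,0,0,0]
    - [0,0,0,0,0,0]

```text
t: 21.1
eef_pos: [0.5388, -0.0213, 0.0713]
ee_rot: [-1.552, 1.246, -0.132]
force: [0.1, -0.2, -1.1]
width: 0.0114
```

Run:
```python
from h import *
where(); p,Rt=hp(-2,58.7,20); go(p,Rt,n=2)
```

```text
holder xc,yc,zc [15.998  0.102 60.394] tilt 18.609566726663008 yaw -0.0013015219939304314 roll 0.3435767980443928 Fwell [ 0.113 -0.191 -1.146] t 21.1 w 0.0114
pos [ 0.539 -0.021  0.071] d [-0.018  0.003 -0.002] rotdeg [-0.115  0.324 -1.39 ] n 2 w 0.0114 F [ 0.083 -0.206 -1.146] t 21.1
[[-0.05, 0.22, -0.0, -0.01, 0.04, -0.17], [-0.05, 0.22, -0.0, -0.01, 0.04, -0.17]]
```

Call:
carry_out:
  deltas:
    - [-0.06,0.22,0,0,0.06,-0.3]
    - [-0.05,0.22,0,0,0.02,-0.1]
    - [0,0,0,0,0,0]

```text
t: 21.4
eef_pos: [0.5281, -0.0188, 0.0824]
ee_rot: [-1.551, 1.24, -0.131]
force: [0.9, 0.1, -0.7]
width: 0.0115
```

Run:
```python
from h import *
where(); p,Rt=hp(-6,57.5,20); go(p,Rt,n=2)
```

```text
holder xc,yc,zc [ 4.963  1.055 71.551] tilt 18.96765604398376 yaw 0.043776038715996536 roll 0.3763635329810616 Fwell [ 0.852  0.257 -0.737] t 21.4 w 0.0115
pos [ 0.528 -0.019  0.082] d [-0.011  0.001 -0.014] rotdeg [-0.082  0.355 -1.032] n 2 w 0.0115 F [ 0.881  0.127 -0.737] t 21.4
[[0.12, 0.19, -0.01, -0.01, 0.04, -0.13], [0.12, 0.19, -0.01, -0.01, 0.04, -0.13]]
```

Call:
carry_out:
  deltas:
    - [0,-0.2,0,0,0.04,-0.15]
    - [0,-0.2,0,0,0.02,-0.1]
    - [0,0,0,0,0,0]

```text
t: 21.7
eef_pos: [0.5434, -0.0203, 0.0881]
ee_rot: [-1.563, 1.222, -0.143]
force: [-0.3, -0.1, -1.1]
width: 0.0117
```

Run:
```python
from h import *
where(); snap('wrist','w15'); where(); snap('scene','s15'); where()
```

```text
holder xc,yc,zc [20.393  1.8   77.217] tilt 20.01159461127842 yaw 0.035207562771883 roll 0.15852586394510493 Fwell [-0.283 -0.099 -1.075] t 21.7 w 0.0117
holder xc,yc,zc [19.878  1.532 76.889] tilt 19.970809124680933 yaw 0.01305468707148916 roll 0.14158487040897633 Fwell [-0.446 -0.137 -0.813] t 21.75 w 0.0115
holder xc,yc,zc [19.578  1.39  76.727] tilt 19.949659294636135 yaw 0.001853387424378259 roll 0.13170252880874095 Fwell [ 0.555 -0.269 -1.403] t 21.8 w 0.0118
```

View pics/w15.png

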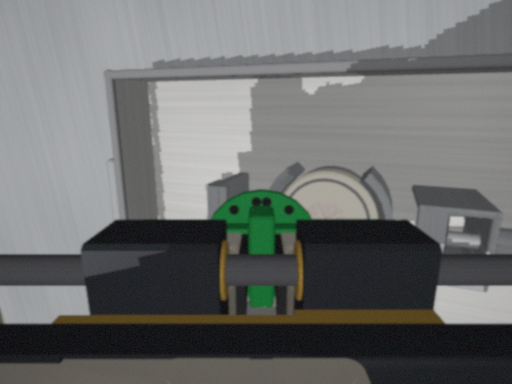

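Call:
carry_out:
  deltas:
    - [0.07,0.02,-0.01,0,0,0]
    - [0.07,0.02,-0.01,0,0,0]
    - [0.07,0.02,-0.01,0,0,0]
    - [0.03,0.01,0,0,0,0]
    - [0,0,0,0,0,0]

```text
t: 22.3
eef_pos: [0.5437, -0.0228, 0.0791]
ee_rot: [-1.563, 1.231, -0.143]
force: [0.5, -0.3, -0.6]
width: 0.0115
```

Run:
```python
from h import *
where(); p,Rt=hp(5,61.9,20); go(p,Rt,n=4)
```

```text
holder xc,yc,zc [20.981 -0.568 68.268] tilt 19.45019577637343 yaw -0.013264582891930967 roll 0.15067169258410545 Fwell [ 0.585 -0.262 -0.64 ] t 22.3 w 0.0115
pos [ 0.544 -0.023  0.079] d [-0.016  0.003 -0.006] rotdeg [-0.064  0.142 -0.55 ] n 4 w 0.0115 F [ 0.539 -0.347 -0.64 ] t 22.3
[[0.0, 0.11, 0.0, -0.0, 0.01, -0.03], [0.0, 0.11, 0.0, -0.0, 0.01, -0.03], [0.0, 0.11, 0.0, -0.0, 0.01, -0.03], [0.0, 0.11, 0.0, -0.0, 0.01, -0.03]]
```

Call:
carry_out:
  deltas:
    - [0,0.11,0.01,0,0.02,-0.08]
    - [0.01,0.11,0,0,0.01,-0.05]
    - [0.01,0.11,0,0,0.01,-0.05]

```text
t: 22.6
eef_pos: [0.5351, -0.0215, 0.0818]
ee_rot: [-1.563, 1.234, -0.144]
force: [-0.1, 0.1, -1.0]
width: 0.012
```

Run:
```python
from h import *
where(); p,Rt=hp(0,60,20); go(p,Rt,n=3)
```

```text
holder xc,yc,zc [12.314 -0.639 70.957] tilt 19.270261331843336 yaw -0.05209770148334478 roll 0.12263317175019264 Fwell [-0.101  0.113 -0.958] t 22.6 w 0.012
pos [ 0.535 -0.022  0.082] d [-0.012  0.002 -0.011] rotdeg [-0.093  0.115 -0.73 ] n 3 w 0.012 F [-0.083  0.127 -0.958] t 22.6
[[0.05, 0.13, 0.0, -0.01, 0.01, -0.06], [0.05, 0.13, 0.01, -0.01, 0.01, -0.06], [0.05, 0.13, 0.01, -0.01, 0.01, -0.06]]
```

Call:
carry_out:
  deltas:
    - [0.12,0.03,0,0,0.01,-0.08]
    - [0.12,0.03,0,0,0.01,-0.08]
    - [0.06,0,0,0,0,0]

```text
t: 22.9
eef_pos: [0.5409, -0.0215, 0.0775]
ee_rot: [-1.557, 1.236, -0.136]
force: [0.8, 0.2, -1.5]
width: 0.0116
```

Run:
```python
from h import *
where(); p,Rt=hp(0,60,20); go(p,Rt,n=3)
```

```text
holder xc,yc,zc [18.047  0.291 66.616] tilt 19.197158881298723 yaw 0.07006819825412623 roll 0.28306981685814653 Fwell [ 0.794  0.359 -1.524] t 22.9 w 0.0116
pos [ 0.541 -0.021  0.077] d [-0.018  0.002 -0.007] rotdeg [-0.025  0.267 -0.803] n 3 w 0.0116 F [ 0.839  0.237 -1.524] t 22.9
[[0.0, 0.16, -0.0, -0.0, 0.02, -0.07], [0.0, 0.16, -0.0, -0.0, 0.02, -0.07], [0.0, 0.16, -0.0, -0.0, 0.02, -0.07]]
```

Call:
carry_out:
  deltas:
    - [0,0,0,0,0,0]
    - [0,0,0,0,0,0]

```text
t: 23.1
eef_pos: [0.541, -0.0218, 0.077]
ee_rot: [-1.558, 1.236, -0.137]
force: [-0.1, 0.7, -0.8]
width: 0.0117
```

Run:
```python
from h import *
where(); s=arm.get_state(); print(s['q'],s['qd'])
p,Rt=hp(8,62.8,20); go(p,Rt,n=3)
```

```text
holder xc,yc,zc [18.201 -0.017 66.104] tilt 19.1546940478516 yaw 0.04736361306383458 roll 0.2524589886735954 Fwell [-0.194  0.687 -0.77 ] t 23.1 w 0.0117
[ 0.299  0.125 -1.016  0.843 -0.187 -1.261] [-0.003  0.005  0.     0.006  0.004 -0.002]
pos [ 0.541 -0.022  0.077] d [-0.01   0.002 -0.003] rotdeg [-0.037  0.238 -0.845] n 3 w 0.0117 F [-0.089  0.708 -0.77 ] t 23.1
[[-0.0, 0.09, 0.0, -0.0, 0.02, -0.07], [-0.0, 0.09, 0.0, -0.0, 0.02, -0.07], [-0.0, 0.09, 0.0, -0.0, 0.02, -0.07]]
```

Run:
```python
from h import *
p,Rt=hp(22,63,11); go(p,Rt,n=4)
```

```text
pos [ 0.541 -0.022  0.077] d [ 0.004 -0.001 -0.003] rotdeg [-0.018  0.241  8.155] n 4 w 0.0117 F [-0.089  0.708 -0.77 ] t 23.1
[[0.03, -0.01, -0.0, -0.0, 0.02, 0.51], [0.03, -0.02, 0.0, -0.0, 0.02, 0.51], [0.02, -0.02, 0.0, -0.0, 0.02, 0.51], [0.02, -0.02, 0.0, -0.0, 0.02, 0.51]]
```

Call:
carry_out:
  deltas:
    - [0.02,-0.01,0,0,0.02,0.51]
    - [0.02,-0.02,0,0,0.02,0.51]
    - [0.02,-0.02,0,0,0.02,0.51]
    - [0.02,-0.02,0,0,0.02,0.51]
    - [0,0,0,0,0,0]

```text
t: 23.6
eef_pos: [0.5453, -0.024, 0.0754]
ee_rot: [-1.589, 1.372, -0.168]
force: [-0.8, 0.0, -0.6]
width: 0.0115
```

Run:
```python
from h import *
where(); s=arm.get_state(); print(s['q'])
p,Rt=hp(20,57,11); go(p,Rt,n=3)
```

```text
holder xc,yc,zc [22.955 -1.538 64.613] tilt 11.37899901132994 yaw 0.005996678044343297 roll -0.20260892318063742 Fwell [-0.839 -0.079 -0.57 ] t 23.6 w 0.0115
[ 0.383  0.198 -0.72   0.22  -0.494 -0.718]
pos [ 0.545 -0.024  0.075] d [-0.003  0.002 -0.008] rotdeg [ 0.045 -0.199  0.379] n 3 w 0.0115 F [-0.841  0.047 -0.57 ] t 23.6
[[0.06, 0.04, 0.01, 0.0, -0.02, 0.03], [0.06, 0.04, 0.01, 0.0, -0.02, 0.03], [0.06, 0.04, 0.01, 0.0, -0.02, 0.03]]
```

Call:
carry_out:
  deltas:
    - [0.06,0.04,0.02,0,-0.02,0.03]
    - [0.06,0.04,0.01,0,-0.02,0.03]
    - [0.06,0.04,0.01,0,-0.02,0]
    - [0,0,0,0,0,0]

```text
t: 24.0
eef_pos: [0.5401, -0.0232, 0.0658]
ee_rot: [-1.574, 1.376, -0.154]
force: [-0.6, -0.2, -1.8]
width: 0.0112
```

Run:
```python
from h import *
where()
p,Rt=hp(5,52.7,11); go(p,Rt,n=4)
```

```text
holder xc,yc,zc [17.697 -1.561 54.992] tilt 11.147726256152584 yaw -0.03238710974524357 roll -0.04396022697796137 Fwell [-0.584 -0.269 -1.769] t 24.0 w 0.0112
pos [ 0.54  -0.023  0.066] d [-0.012  0.003 -0.002] rotdeg [-0.024 -0.043  0.148] n 4 w 0.0112 F [-0.617 -0.179 -1.769] t 24.0
[[-0.0, 0.08, 0.01, -0.0, -0.0, 0.01], [-0.0, 0.08, 0.01, -0.0, -0.0, 0.01], [-0.0, 0.08, 0.01, -0.0, -0.0, 0.01], [-0.0, 0.08, 0.01, -0.0, -0.0, 0.01]]
```

Call:
carry_out:
  deltas:
    - [0,0.08,0.02,0,0,0]
    - [0,0.08,0.01,0,0,0]
    - [0,0.08,0.01,0,0,0]
    - [0,0.08,0,0,0,0]

```text
t: 24.4
eef_pos: [0.5264, -0.02, 0.0631]
ee_rot: [-1.576, 1.376, -0.156]
force: [0.8, -0.1, 0.1]
width: 0.0115
```

Run:
```python
from h import *
where(); print(arm.get_state()['q'])
p,Rt=hp(-2,51.3,11); go(p,Rt,n=3)
```

```text
holder xc,yc,zc [ 3.641 -0.446 52.285] tilt 11.158201551746867 yaw -0.054148747333784816 roll -0.067092884812794 Fwell [0.834 0.06  0.12 ] t 24.4 w 0.0115
[ 0.404  0.19  -0.777  0.238 -0.45  -0.762]
pos [ 0.526 -0.02   0.063] d [-0.006  0.001 -0.001] rotdeg [-0.041 -0.066  0.158] n 3 w 0.0115 F [ 0.834 -0.065  0.12 ] t 24.4
[[-0.0, 0.05, 0.0, -0.0, -0.01, 0.01], [-0.0, 0.05, 0.0, -0.0, -0.01, 0.01], [-0.0, 0.05, 0.0, -0.0, -0.01, 0.01]]
```

Call:
carry_out:
  deltas:
    - [0,0.07,0,0,0,0]
    - [0,0.07,0,0,0,0]
    - [0,0.07,0,0,0,0]

```text
t: 24.7
eef_pos: [0.5191, -0.018, 0.0625]
ee_rot: [-1.569, 1.373, -0.148]
force: [3.6, -3.0, 0.3]
width: 0.0114
```

Run:
```python
from h import *
where()
p,Rt=hp(-8.5,50,11); go(p,Rt,n=2)
snap('scene','s16')
t=cv2.imread('pics/s16.png')
cv2.imwrite('pics/s16c.png',cv2.resize(t[165:290,190:320],None,fx=4.6,fy=4.6,interpolation=cv2.INTER_CUBIC))
snap('wrist','w16')
```

```text
holder xc,yc,zc [-3.855  0.434 51.667] tilt 11.337310668974965 yaw 0.02799912808326616 roll 0.02015178549608049 Fwell [ 4.045 -2.381  0.293] t 24.7 w 0.0114
pos [ 0.519 -0.018  0.062] d [-0.005  0.    -0.002] rotdeg [0.024 0.02  0.337] n 2 w 0.0114 F [ 3.644 -2.959  0.293] t 24.7
[[0.01, 0.06, -0.01, 0.0, 0.0, 0.04], [0.01, 0.06, -0.01, 0.0, 0.0, 0.04]]
```

View pics/s16c.png

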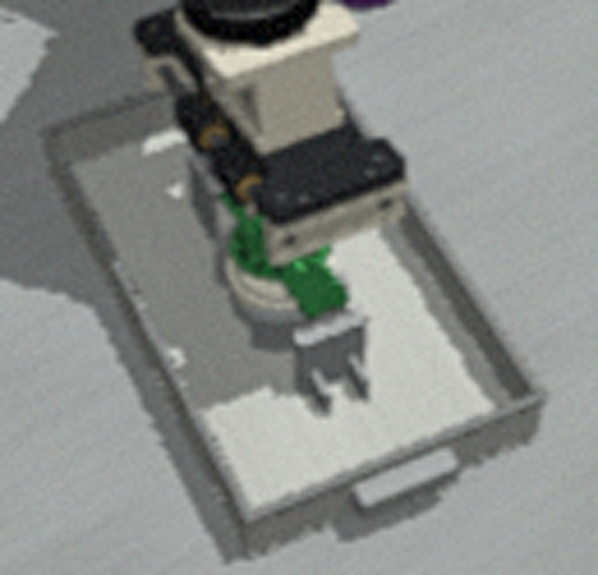

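View pics/w16.png

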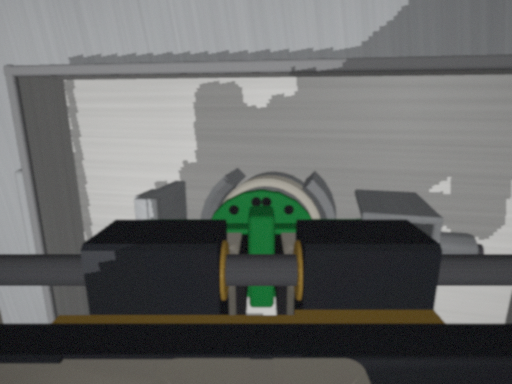

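Call:
carry_out:
  deltas:
    - [0.01,0.07,-0.03,0,0,0.04]
    - [0.01,0.07,-0.01,0,0,0.02]
    - [0,0.03,0,0,0,0]

```text
t: 25.1
eef_pos: [0.5152, -0.0173, 0.062]
ee_rot: [-1.554, 1.372, -0.132]
force: [5.2, -3.7, 0.8]
width: 0.0116
```

Run:
```python
from h import *
where()
p,Rt=hp(-8,49.3,9,-.5); go(p,Rt,n=2)
```

```text
holder xc,yc,zc [-7.778  0.597 51.183] tilt 11.380542467463778 yaw 0.10148192138169504 roll 0.2129653908135398 Fwell [ 5.734 -2.925  0.775] t 25.1 w 0.0116
pos [ 0.515 -0.017  0.062] d [-0.    -0.001 -0.002] rotdeg [0.064 0.208 2.381] n 2 w 0.0116 F [ 5.232 -3.75   0.775] t 25.1
[[0.02, 0.01, -0.01, 0.01, 0.03, 0.3], [0.02, 0.01, -0.01, 0.01, 0.03, 0.3]]
```

Call:
carry_out:
  deltas:
    - [0.02,0.02,-0.03,0.01,0.03,0.3]
    - [0.02,0.02,-0.02,0,0.02,0.3]
    - [0,0.01,-0.01,0,0,0]

```text
t: 25.4
eef_pos: [0.5153, -0.0178, 0.0607]
ee_rot: [-1.549, 1.411, -0.127]
force: [6.0, -2.0, -2.6]
width: 0.012
```

Run:
```python
from h import *
where()
p,Rt=hp(-8,47,6.5,-.5); go(p,Rt,n=2)
```

```text
holder xc,yc,zc [-7.581  0.058 49.906] tilt 9.134048916289133 yaw 0.08529524492360747 roll 0.2104348558828554 Fwell [ 6.224 -1.087 -2.637] t 25.4 w 0.012
pos [ 0.515 -0.018  0.061] d [-0.001 -0.    -0.003] rotdeg [0.057 0.207 2.634] n 2 w 0.012 F [ 5.991 -2.005 -2.637] t 25.4
[[0.03, 0.01, -0.01, 0.01, 0.03, 0.33], [0.04, 0.01, -0.01, 0.01, 0.03, 0.33]]
```

Call:
carry_out:
  deltas:
    - [0.04,0.03,-0.02,0.01,0.03,0.33]
    - [0.04,0.02,-0.01,0.01,0.03,0.33]
    - [0.01,0.01,0,0,0,0]

```text
t: 25.7
eef_pos: [0.5155, -0.0177, 0.0574]
ee_rot: [-1.557, 1.455, -0.136]
force: [2.6, -2.3, 3.5]
width: 0.0118
```

Run:
```python
from h import *
where()
p,Rt=hp(-8,45,4,-.5); go(p,Rt,n=2)
```

```text
holder xc,yc,zc [-7.383  0.18  46.624] tilt 6.608485250576245 yaw 0.015414389752547754 roll 0.09547749594716701 Fwell [ 2.908 -1.867  3.502] t 25.7 w 0.0118
pos [ 0.515 -0.018  0.057] d [-0.001 -0.001 -0.002] rotdeg [0.007 0.095 2.608] n 2 w 0.0118 F [ 2.597 -2.281  3.502] t 25.7
[[0.02, 0.01, -0.01, 0.0, 0.01, 0.33], [0.02, 0.01, -0.01, 0.0, 0.01, 0.33]]
```

Call:
carry_out:
  deltas:
    - [-0.03,0.06,-0.02,0,0.01,0]
    - [0,0.06,0,0,0,0]
    - [0,0.03,0,0,0,0]

```text
t: 26.0
eef_pos: [0.5117, -0.0169, 0.0582]
ee_rot: [-1.547, 1.451, -0.125]
force: [7.3, -5.2, -1.4]
width: 0.0113
```

Run:
```python
from h import *
where()
p,Rt=hp(-10,45.5,5,-.5); go(p,Rt,n=2)
snap('scene','s17')
t=cv2.imread('pics/s17.png')
cv2.imwrite('pics/s17c.png',cv2.resize(t[195:265,220:290],None,fx=8,fy=8,interpolation=cv2.INTER_CUBIC))
```

```text
holder xc,yc,zc [-11.254   0.413  47.413] tilt 6.8745663094881415 yaw 0.03860352351114436 roll 0.17104602801962904 Fwell [ 7.991 -4.034 -1.385] t 26.0 w 0.0113
pos [ 0.512 -0.017  0.058] d [ 0.001 -0.001 -0.002] rotdeg [0.021 0.17  1.875] n 2 w 0.0113 F [ 7.298 -5.183 -1.385] t 26.0
[[0.03, -0.01, -0.01, 0.0, 0.02, 0.23], [0.03, -0.01, -0.01, 0.0, 0.02, 0.23]]
```

View pics/s17c.png

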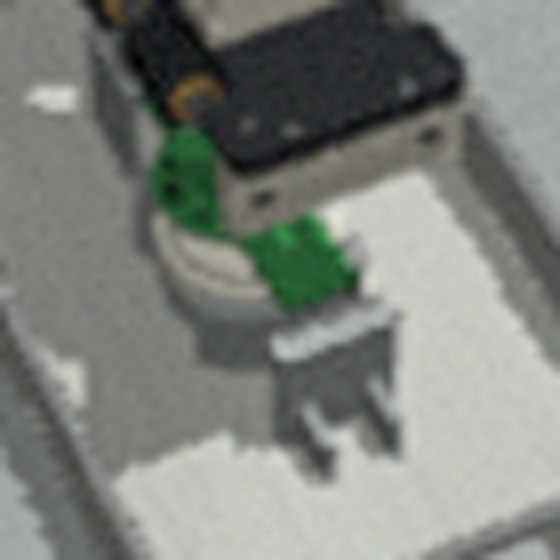

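Call:
carry_out:
  deltas:
    - [0.03,-0.03,-0.04,0,0.04,0.35]
    - [0.04,0,-0.02,0,0,0.35]
    - [0,0,0,0,0,0]

```text
t: 26.35
eef_pos: [0.5153, -0.0181, 0.0561]
ee_rot: [-1.521, 1.495, -0.099]
force: [5.2, -2.2, -3.4]
width: 0.0118
```

Run:
```python
from h import *
where()
p,Rt=hp(-9.5,44,2,-.7); go(p,Rt,n=2)
```

```text
holder xc,yc,zc [-7.44  -0.171 45.323] tilt 4.362056659626287 yaw 0.07519171491160329 roll 0.22252180497603685 Fwell [ 5.447 -1.351 -3.358] t 26.35 w 0.0118
pos [ 0.515 -0.018  0.056] d [-0.002 -0.    -0.001] rotdeg [0.063 0.221 2.362] n 2 w 0.0118 F [ 5.184 -2.15  -3.358] t 26.35
[[0.01, 0.03, -0.01, 0.01, 0.03, 0.3], [0.02, 0.03, -0.01, 0.01, 0.03, 0.3]]
```

Call:
carry_out:
  deltas:
    - [0,0.08,-0.02,0,0.03,0.1]
    - [0.04,0.05,-0.01,0,0.02,0.3]
    - [0.03,0.03,0,0,0,0.2]

```text
t: 26.65
eef_pos: [0.5122, -0.0173, 0.0536]
ee_rot: [-1.497, 1.53, -0.075]
force: [7.0, -5.7, 2.2]
width: 0.0121
```

Run:
```python
from h import *
where()
p,Rt=hp(-9.5,42.5,0,-.7); go(p,Rt,n=2)
```

```text
holder xc,yc,zc [-10.603   0.072  42.788] tilt 2.302539198819563 yaw 0.11675477082694696 roll 0.1744874496515673 Fwell [ 7.75  -4.592  2.221] t 26.65 w 0.0121
pos [ 0.512 -0.017  0.054] d [ 0.001 -0.001 -0.   ] rotdeg [0.113 0.172 2.303] n 2 w 0.0121 F [ 6.977 -5.699  2.221] t 26.65
[[0.0, -0.01, -0.01, 0.01, 0.02, 0.29], [0.0, -0.01, -0.01, 0.01, 0.02, 0.29]]
```

Call:
carry_out:
  deltas:
    - [0.01,0.01,-0.03,0.01,0.03,0.35]
    - [0.02,0.02,-0.01,0,0.02,0.3]
    - [0.01,0.02,0,0,0,0.1]

```text
t: 26.95
eef_pos: [0.5136, -0.0179, 0.0528]
ee_rot: [1.329, 1.564, 2.753]
force: [3.4, -3.2, 4.5]
width: 0.0114
```

Run:
```python
from h import *
where()
p,Rt=hp(-7,42,0,-.7); go(p,Rt,n=2)
snap('scene','s18')
t=cv2.imread('pics/s18.png')
cv2.imwrite('pics/s18c.png',cv2.resize(t[195:265,220:290],None,fx=8,fy=8,interpolation=cv2.INTER_CUBIC))
```

```text
holder xc,yc,zc [-9.021 -0.206 42.022] tilt -0.40207358144141647 yaw 0.13950487212140986 roll 0.09795662454002821 Fwell [ 3.802 -2.614  4.543] t 26.95 w 0.0114
pos [ 0.514 -0.018  0.053] d [ 0.002 -0.001 -0.   ] rotdeg [ 0.14   0.098 -0.402] n 2 w 0.0114 F [ 3.368 -3.153  4.543] t 26.95
[[0.0, -0.03, -0.01, 0.02, 0.01, -0.05], [0.0, -0.03, -0.01, 0.02, 0.01, -0.05]]
```

View pics/s18c.png

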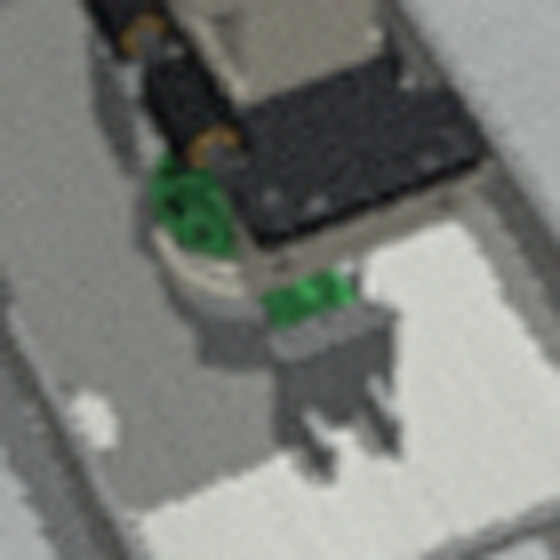

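Call:
carry_out:
  deltas:
    - [0.01,-0.05,-0.02,0,0,-0.1]
    - [0.01,-0.05,0,0,0,0]
    - [0.01,-0.05,0,0,0,0]

```text
t: 27.3
eef_pos: [0.5203, -0.0192, 0.0528]
ee_rot: [-0.783, 1.567, 0.64]
force: [-1.1, 1.2, 9.7]
width: 0.0117
```

Run:
```python
from h import *
where()
```

```text
holder xc,yc,zc [-2.231 -0.578 42.015] tilt 0.14459027016909876 yaw 0.12006729000076438 roll 0.14600738338129007 Fwell [-1.263  1.059  9.747] t 27.3 w 0.0117
```

Call:
carry_out:
  deltas:
    - [-0.02,-0.02,0,0,0,0]
    - [0,0,0,0,0,0]
    - [0,0,0,0,0,0]
    - [0,0,0,0,0,0]
  hand: 0.66

```text
t: 27.7
eef_pos: [0.5167, -0.02, 0.0519]
ee_rot: [1.403, 1.567, 2.824]
force: [0.1, 0.1, 0.2]
width: 0.029
```

Run:
```python
from h import *
where(); snap('wrist','w19')
```

```text
holder xc,yc,zc [-5.683 -1.896 41.135] tilt -0.22703883468781572 yaw 0.02980339075996107 roll 0.03828877604059878 Fwell [0.073 0.092 0.199] t 27.7 w 0.029
```

View pics/w19.png

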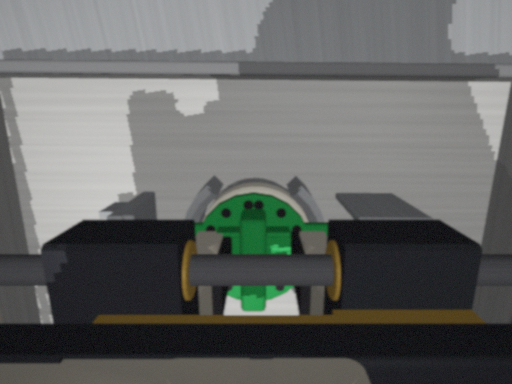

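Call:
carry_out:
  deltas:
    - [-0.2,0,0,0,0,0]
    - [-0.5,0,0,0,0,0]
    - [-0.9,0,0,0,0,0]
    - [-0.9,0,0,0,0,0]
    - [-0.5,0,0.5,0,0,0]

```text
t: 28.25
eef_pos: [0.5165, -0.0023, 0.174]
ee_rot: [1.842, 1.557, -3.022]
force: [1.2, 0.1, -0.2]
width: 0.0296
```

Run:
```python
from h import *
where(); snap('wrist','w20');
p,Rt=cur()[:2]; go([.52,.06,.19],down(81.4))
t=cv2.imread('pics/w20.png'); cv2.imwrite('pics/w20c.png',cv2.resize(t[60:250,60:460],None,fx=2,fy=2,interpolation=cv2.INTER_CUBIC))
```

```text
holder xc,yc,zc [ -8.515  15.605 163.165] tilt -0.757012015791182 yaw -0.10162089148708138 roll -0.20911813487859765 Fwell [ 1.2    0.292 -0.183] t 28.25 w 0.0296
pos [0.519 0.    0.177] d [0.001 0.06  0.013] rotdeg [-0.024 -0.098 -0.475] n 2 w 0.0297 F [2.35  2.043 3.685] t 28.3
[[-0.16, 0.1, 0.74, -0.0, -0.01, -0.06], [-0.16, 0.1, 0.74, -0.0, -0.01, -0.06]]
```

View pics/w20.png

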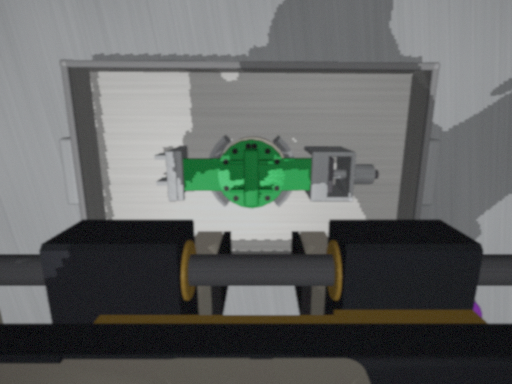

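Call:
carry_out:
  deltas:
    - [-0.3,0.1,0.5,0,0,0]
    - [-0.5,0,0.9,0,0,0]
    - [-0.5,0,0.9,0,0,0]
    - [0,0,0,0,0,0]

```text
t: 28.7
eef_pos: [0.5294, 0.0951, 0.2344]
ee_rot: [1.37, 1.566, 2.789]
force: [-0.7, -0.1, -0.4]
width: 0.0297
```

Run:
```python
from h import *
snap('wrist','w21'); snap('scene','s21'); snap('top','t21'); print(arm.get_state()['eef_pos'])
t=cv2.imread('pics/w21.png'); cv2.imwrite('pics/w21c.png',cv2.resize(t[20:230,100:400],None,fx=2.6,fy=2.6,interpolation=cv2.INTER_CUBIC))
t=cv2.imread('pics/w20.png'); cv2.imwrite('pics/w20c.png',cv2.resize(t[120:225,140:400],None,fx=3,fy=3,interpolation=cv2.INTER_CUBIC))
t=cv2.imread('pics/s21.png'); cv2.imwrite('pics/s21c.png',cv2.resize(t[180:270,210:300],None,fx=6.4,fy=6.4,interpolation=cv2.INTER_CUBIC))
```

```text
[0.527 0.092 0.231]
```

View pics/w20c.png

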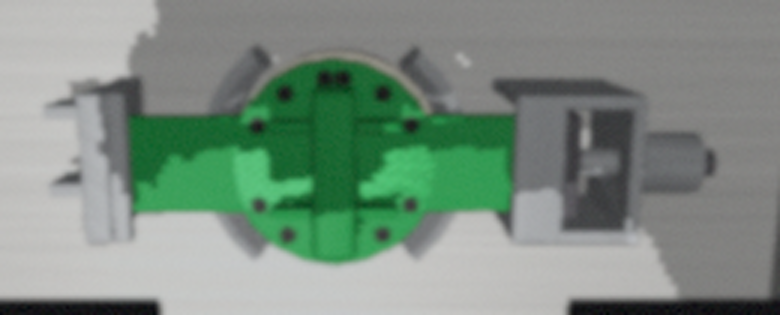

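View pics/s21c.png

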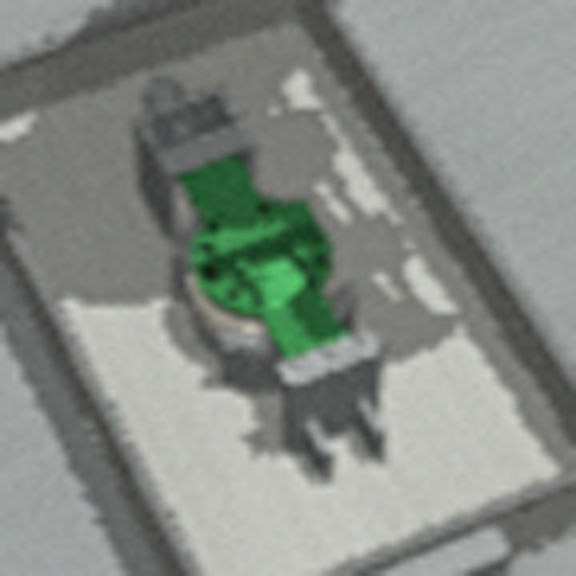

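View pics/w21c.png

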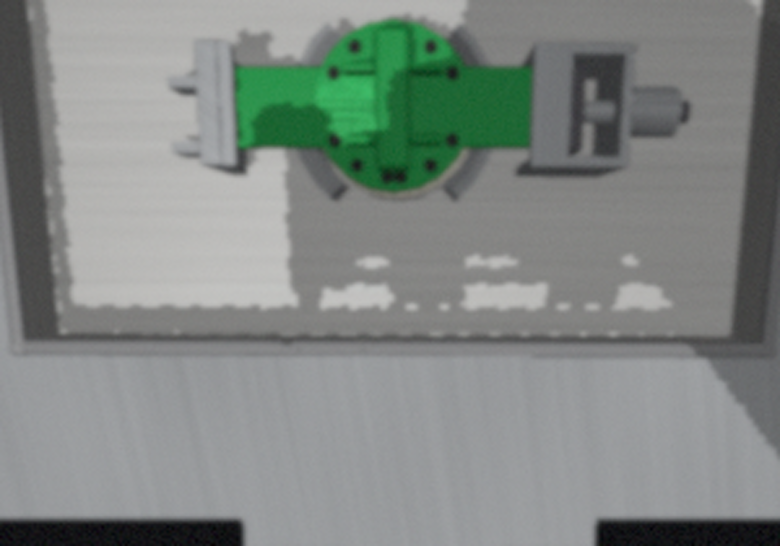

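View pics/t21.png

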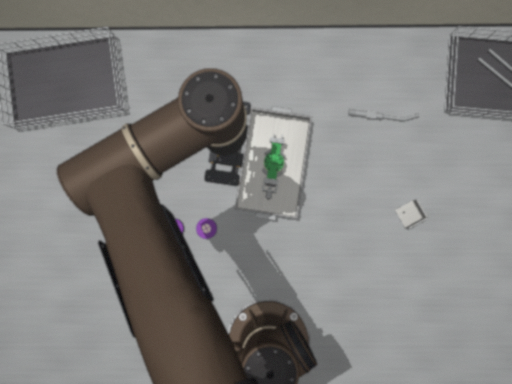

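Call:
carry_out:
  deltas:
    - [0,0,-0.7,0,0,0]
    - [0,0,-0.7,0,0,0]
    - [0,0,-0.4,0,0,0]
    - [0,0,0,0,0,0]
    - [0,0,0,0,0,0]

```text
t: 29.35
eef_pos: [0.5122, 0.0143, 0.2277]
ee_rot: [1.854, 1.554, -3.017]
force: [0.0, 0.7, 0.6]
width: 0.0297
```

Run:
```python
from h import *
snap('wrist','w22'); print(arm.get_state()['eef_pos'],arm.get_state()['t'])
t=cv2.imread('pics/w22.png'); cv2.imwrite('pics/w22c.png',cv2.resize(t[80:240,130:390],None,fx=3,fy=3,interpolation=cv2.INTER_CUBIC))
t=cv2.imread('pics/w21.png'); cv2.imwrite('pics/w21d.png',cv2.resize(t[10:110,150:390],None,fx=3.2,fy=3.2,interpolation=cv2.INTER_CUBIC))
```

```text
[0.512 0.015 0.228] 29.4
```

View pics/w22c.png

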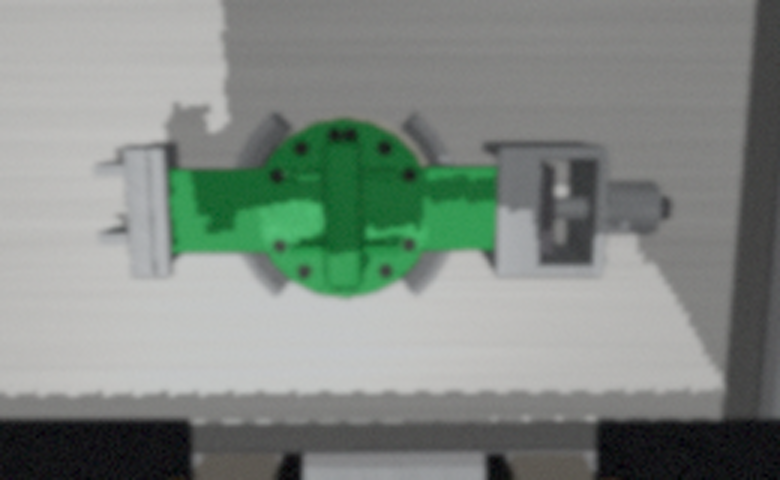

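View pics/w21d.png

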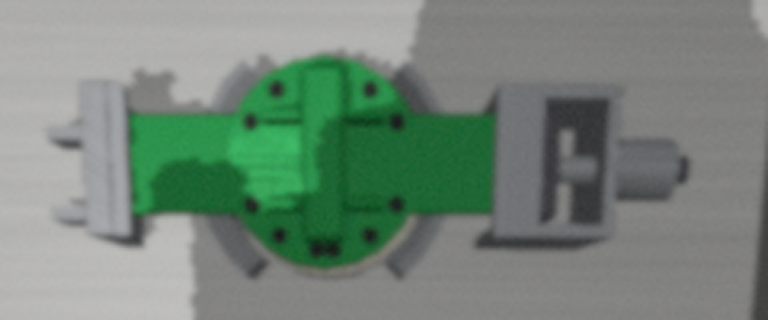

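Run:
```python
from h import *
a=ld('w22');b=ld('w21')
A=[(277,175),(409,174),(279,245),(408,244),(300,148),(384,147),(304,271),(386,271)]
B=[(250,122),(397,121),(251,204),(396,204),(277,89),(370,89),(279,235),(370,235)]
Rz=R.from_euler('z',YAW,degrees=True).as_matrix(); L=[]
for p,q in zip(A,B):
    x,r=tri((a,(p[0]/3+130,p[1]/3+80)),(b,(q[0]/3.2+150,q[1]/3.2+10))); w=Rz.T@(x-W)*1e3; L.append(w); print(w,np.round(np.array(r)*1e3,2))
L=np.array(L); print(L.mean(0)); c=np.linalg.lstsq(np.c_[L[:,:2],np.ones(8)],L[:,2],rcond=None)[0]; print('tilt deg x,y',np.degrees(c[:2]))
```

```text
[ 19.717 -11.031  37.118] [0.04 0.04]
[-23.719 -11.063  38.375] [0.01 0.01]
[19.829 11.941 38.347] [0.03 0.03]
[-23.446  12.003  38.636] [0.17 0.17]
[ 11.634 -19.738  38.474] [0.19 0.19]
[-15.669 -19.814  37.981] [0.1 0.1]
[11.669 20.774 38.472] [0.04 0.04]
[-15.827  20.887  39.512] [0.01 0.01]
[-1.977  0.495 38.364]
tilt deg x,y [-0.897  1.271]
```

Run:
```python
from h import *
print(arm.job_done())
```

```text
the job is handed in; nothing more can be done
None
```

I put the support grid in the well, set the white filter on top of it, and locked both in with the green holder. The job was handed in at about 29.4 s on the robot's clock. No verdict was reported.

- **Tilt used:** I pushed the holder in at 11 degrees, not 20. At about 19–20 degrees joint 3 read -1.016, close to its -1.02 limit, and two insertion tries failed. One pushed against the front of the roof with about 14 N. In the other the holder rode up to about the roof's height.
- **Locking:** With the far end down and the holder flat, I slid it about 7 mm under the lip while still gripping it. I then opened the gripper so the spring could take it the rest of the way.
- **Last checks:**
  - One end is under the roof and the other under the lip in the last pictures.
  - The plate's top measured 38.4 mm above the well (38 expected), and its tilt was about 1 degree, which is roughly the measuring error.
  - The arm was clear of everything, and the parts I could see had not been disturbed. The arm hid the speculum, one corner guard and most of the purple discs in the last overhead picture.
- **Disagreement:** Triangulation put the holder's centre 2 mm towards the spring. Its position between the roof and lip edges in the pictures put it within 0.5 mm of centre, and I relied on that. I could not read the sprung pad's travel directly.

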